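Load the marble mould into the bead kiln

ROBOT

A 6-joint arm with a two-finger parallel gripper is mounted at the origin on the work surface; the furniture and walls round the work are solid. World frame = base frame: x ahead of the robot, y to its left, z up, the work surface at z = 0. Lengths are in mm, angles in rad, forces in N, time in s.
With the tool pointing down it reaches from about 400 to 925 mm from the base axis. Payload 12.5 kg.
Tool frame: the origin (TCP) lies at the very end of the fingers, on their centre line; the grasp point (between the pads) lies 19 mm behind it; z points along the fingers, x is the direction in which the jaws open and shut, and the axes are right-handed (so a half turn about z gives the same grasp; the last joint's range is limited). The gripper opens to 95 mm and grips with 3 to 60 N. Pads are 20 mm wide; open, the fingers measure 119 mm over their backs; the gripper's body (75 mm by 180 mm) begins 59 mm behind the grasp point.
Start: joints at [-1.442, 0.491, 1.559, -0, 1.092, -0.106], TCP at [145.427, -607.863, 214.661] pointing down, gripper open.
Joint ranges: [-3.1, 3.1], [-0.84, 2.19], [0.05, 2.79], [-1.13, 4.28], [0.06, 2.93], [-2.69, 2.69]. Speed limits (rad/s): [2.22, 2.22, 2.79, 3.14, 3.14, 3.14].

INTERFACE

Orientations are given as a unit quaternion [w, x, y, z].
In Python, from cell import arm gives the robot as it stands.
- The arm moves only by the tool servo_tool, never from a script. Its argument "targets" is a list of rows, each a list of 3 entries, a list of its own where there are three numbers: the turn, a rotation vector about the world's x, y, z in rad, then the shift along the world's x, y, z in mm, then the opening, from 0 (shut) to 1 (fully open). In form: [[[ax, ay, az], [dx, dy, dz], jaw], ...]. A call has exactly 5 rows; each row shifts and turns the commanded pose from where the row before left it; what a row does not reach is not made up. A row lasts 1/12 s, in which the tool goes at most 41.7 mm and 7.16 degrees, less where a joint would pass 70% of its speed; a pose out of reach is approached as far as the arm can. A call with a gripper value outside its range is refused whole. The fingers move at their own pace and stop on an object; "force" is the grip in N (left out, the last holds). Time passes only in rows, so rows that do not move let the fingers close, or fill a call up. It gives the time, the measured TCP pose, the force and the opening at its end, in the units of the state.
- arm.state(): the state, without advancing time (a new reading comes with each control period).
- arm.capture(name): name is "side" or "top" or "wrist"; returns (picture, depth): 420x560x3 uint8, red, green, blue; 420x560 float32, mm along the optical axis (not along the pixel's ray), 0 where there is no reading.
- arm.get_calibration(name): a dict with "camera_matrix" (3x3 intrinsics, pixels), "distortion" ([k1, k2, p1, p2, k3] as OpenCV has them; the pictures are not rectified), "R" (3x3) and "t" (3): a world point X has camera coordinates R X + t; the wrist camera has in their place "T_tool_cam" (4x4, takes a point from camera to tool coordinates, whose origin is the TCP and whose axes are the tool frame's). Camera axes: x right, y down, z forward; pixel columns grow to the right and rows downward; lengths in mm; the calibration is good to about 2 mm. A picture is of the moment at which its call begins: read the wrist's pose just before it. get_calibration takes no time and is no camera call.
- arm.close_job(): hands the job in, once; it reports no verdict.
The state is a dict: "clock": time; "q": joint angles; "dq": joint speeds; "effort": joint torques, N m; "eef_pos": TCP position; "tool_rot": TCP orientation; "force": force on the tool from outside, world axes, zero at the start; "torque": the same for the moment, N m; "finger_gap": opening from 0.0 (shut) to 1.0 (fully open).
Only numpy, scipy, OpenCV 4.12 (cv2) and the standard library are available. Lean on these libraries where they do the work, as an engineer would, in place of code of your own. Each camera call takes 0.05 s, during which the arm holds its last target.

TASK

Put the graphite marble mould into the bench kiln: block first and cavities up, pushed in gently until it touches the soft back brick, with its handle left sticking out of the mouth; then close the kiln door fully, so that the handle stands out through the notch in the door. The handle is under the rod shelf and the open door overhangs the mouth, so draw the mould out by its block, set it down (the piece of firebrick is a good rest, with the handle overhanging) and take it again by the handle. Leave the two frit jars where they stand.

Things in the scene. Friction and masses are not known exactly. Their poses are not given: they have to be found in the camera images.
- mould_block (a point): Centre, half-way up, of the block of the loose marble mould (0.2-0.35 kg): black graphite block 55 x 85 x 22 mm (x, y, z), cavities on top (+z), handle on the middle of its rear (-y) side; +y points from handle to block. 218 mm over all: block front 42.5 mm ahead of here, handle end 175.5 mm behind. Starts flat on the bench, handle beneath the rod shelf, block in front of it.
- mould_handle (a point): Point on the centre line of the mould's straight round steel handle (14 mm thick, 133 mm long), 16 mm from its free end, 159.5 mm behind the block's centre and 12 mm above the block's underside. Axes as mould_block.
- kiln_mouth (a point): Middle of the lower edge of the kiln's mouth, in the plane of its front face, at kiln floor height (45 mm above the bench). +x straight into the kiln, +y left as one looks in, +z up. The kiln is a fixed grey steel box lined with firebrick, 190 mm wide and deep, 164 high, with a control box on its right side. Chamber 66 mm wide and 52 high, flat floor, ending at the back brick.
- kiln_door (a joint): Angle of the kiln door, rad: 0 closed, hanging upright before the mouth; 1.57 level, sticking out over the mouth; stops at 1.8. Hinged along its upper edge, 62 mm above the kiln floor and 9 mm in front of the front face. The hinge is stiff: the door stays where it is left; about 3 N at its free edge moves it.
- door_face (a point): Point on the door's outer face, 60 mm from the hinge line, 36 mm right (-y) of its middle. Axes turn with the door: +y along the hinge, +z from free edge to hinge, -x out of the outer face. Door 118 mm wide, 14 thick (7 either side of the hinge line), 88 from hinge line to free edge; notch for the handle in the middle of the free edge, 32 wide, 53 deep; wooden knob near the left corner.
- brick_top (a point): The centre of the top of a fixed piece of firebrick, 114 x 114 mm and 32 mm high, flat on top, standing on the bench; z up, x and y along its sides.
- shelf_front (a point): Middle of the front edge of the low plywood rod shelf, at bench height. Fixed, 290 mm long (x), 150 mm deep (extending to +y from here); its board lies 36 to 46 mm above the bench, its ends are 66 mm high; glass rods lie on it.
- jar_a (a point): The centre of a loose screw-lid frit jar with a white lid, 46 mm across and 71 mm high, upright on the bench.
- jar_b (a point): The centre of a loose screw-lid frit jar with a black lid, 48 mm across and 59 mm high, upright on the bench.
- back_brick: The back brick inside the kiln, fixed; origin at the middle of the lower edge of its flat front face, on the kiln floor; axes as kiln_mouth. Its face, which the block is to touch, stands 94 to 108 mm behind the mouth, differently each time, and can hardly be seen from outside. It is stiff to the touch but soft brick: a knock of over 80 N would mark it.
Mind the look-alikes: they are no part of the job. What is shaped like the part that bears mould_block but orange is not meant.

How it is judged (in metres and radians):
At the end, for the whole second after the job is handed in: The mould lies flat on the kiln floor, cavities up, its block's front end within 3.5 mm of the back brick and its handle pointing out of the mouth, square to within 0.2 rad; the door is closed to within 0.09 rad (5 degrees) round the handle (x of mould_block in the frame of back_brick above -0.046 m and z of mould_block in the frame of kiln_mouth between 0.006 and 0.016 m and angle between the y axis of mould_block and the x axis of kiln_mouth, either way round below 0.2 rad and x of mould_handle in the frame of kiln_mouth below -0.05 m and angle between mould_block's own z axis and vertical below 0.15 rad and value of joint kiln_door below 0.09 rad); the robot touches nothing.
It fails at once if a frit jar is pushed more than 25 mm away (distance of any of jar_a, jar_b from where it was at the start of the episode above 0.025 m).
It fails at once if the soft back brick is pressed with more than 80 N (contact force between anything else and back_brick above 80 N).
It also fails if it takes over 58 s, if anything falls off the work surface, if the arm or the gripper's body presses on something with over 40 N, if the wrist force passes 120 N, or if a joint passes its speed limit or range.

## Working session

There is one attempt and no reset: what is moved stays moved. The work goes in short steps, Python scripts to look and compute and a tool call to move; the robot and the scene stay as the last step left them, time stands still between calls to the robot, and variables do not carry over. Pictures are saved under pics/ and viewed, and the job is handed in when it is done.

Besides the shell and the picture viewer there is one more tool, called after "Emit:" as name(argument=value, ...), one argument or row to a line, values as JSON. servo_tool: Moves the arm, as the interface text tells. Its arguments: {"type":"object","properties":{"targets":{"type":"array"},"force":{"type":"number"}},"required":["targets"]}

```bash
ls; mkdir -p pics; cat > h.py <<'E'
import numpy as np, cv2
from cell import arm
def save(n,im): cv2.imwrite(f'pics/{n}.png',cv2.cvtColor(im,cv2.COLOR_RGB2BGR))
E
python3 - <<'E'
from h import *
s=arm.state(); print(s)
for n in ['side','top','wrist']:
    im,d=arm.capture(n); save(n+'0',im); np.savez(f'pics/{n}0.npz',im=im,d=d)
    c=arm.get_calibration(n); print(n,{k:np.round(v,3).tolist() for k,v in c.items()})
E
```

```text
pics
{'clock': 0.0, 'q': array([-1.44160710e+00,  4.91564592e-01,  1.55946481e+00, -1.22385237e-05,
        1.09170136e+00, -1.05598123e-01]), 'dq': array([ 0.00076773,  0.00069065,  0.00087031, -0.00087334,  0.00073678,
       -0.00036174]), 'effort': array([-1.51916756e-03, -6.12647223e+01, -2.58182734e+01,  6.92371815e-02,
        4.81723482e-02, -8.03171520e-05]), 'eef_pos': array([ 145.38527641, -607.59595277,  214.0533339 ]), 'tool_rot': array([-3.93725581e-04,  7.85060910e-01, -6.19418311e-01, -4.10894841e-04]), 'force': array([0.21359586, 0.27628501, 0.80568798]), 'torque': array([-0.01361795, -0.01948503, -0.0532451 ]), 'finger_gap': 0.9963439438289566}
side {'camera_matrix': [[503.453, 0.0, 276.25], [0.0, 503.453, 209.217], [0.0, 0.0, 1.0]], 'distortion': [-0.173, 0.0, 0.0, 0.0, 0.0], 'R': [[0.996, 0.092, -0.005], [0.059, -0.679, -0.732], [-0.071, 0.729, -0.681]], 't': [-570.472, 147.337, 1957.651]}
top {'camera_matrix': [[411.188, 0.0, 281.604], [0.0, 411.188, 209.19], [0.0, 0.0, 1.0]], 'distortion': [0.017, 0.0, 0.0, 0.0, 0.0], 'R': [[0.03, -1.0, 0.005], [-0.995, -0.03, -0.092], [0.092, -0.002, -0.996]], 't': [174.803, 566.316, 1304.012]}
wrist {'camera_matrix': [[360.604, 0.0, 281.806], [0.0, 360.604, 210.792], [0.0, 0.0, 1.0]], 'distortion': [-0.033, 0.0, 0.0, 0.0, 0.0], 'T_tool_cam': [[1.0, -0.001, -0.0, 0.097], [0.001, 0.956, 0.292, -82.725], [-0.0, -0.292, 0.956, -168.737], [0.0, 0.0, 0.0, 1.0]]}
```

View pics/side0.png

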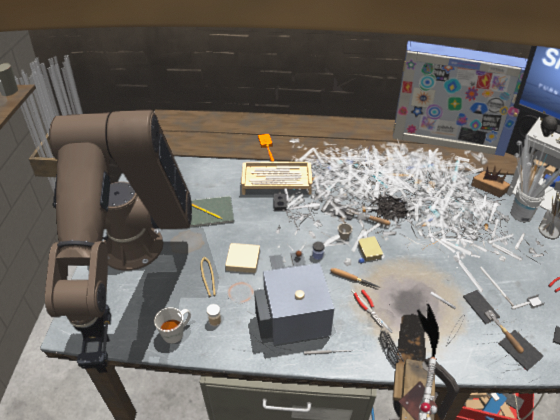

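View pics/top0.png

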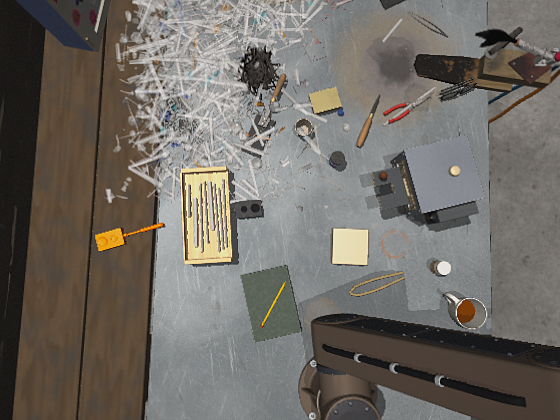

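View pics/wrist0.png

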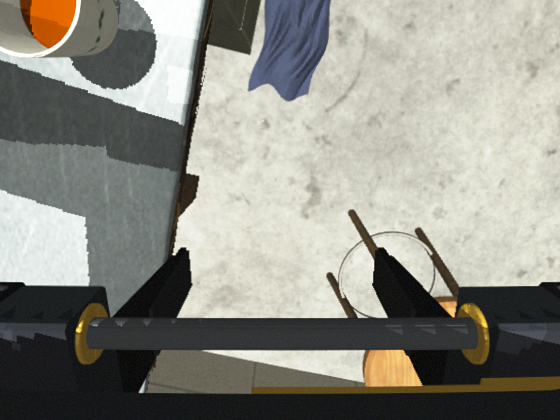

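The top view shows the black block at about (250,209) by the shelf (208,215), the brick at (350,247), the kiln at (440,185) with its door toward image left (390,190), a white-lid jar at (441,268) and a dark-lid jar at (337,158). The orange mould at (110,240) is the look-alike.

```bash
python3 - <<'E'
from h import *
t=np.load('pics/top0.npz')['im']; s=np.load('pics/side0.npz')['im']
save('tz',cv2.resize(t[130:290,170:500],None,fx=2.4,fy=2.4,interpolation=cv2.INTER_CUBIC))
save('sz',cv2.resize(s[160:360,190:400],None,fx=3,fy=3,interpolation=cv2.INTER_CUBIC))
E
```

```text
(no output)
```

View pics/tz.png

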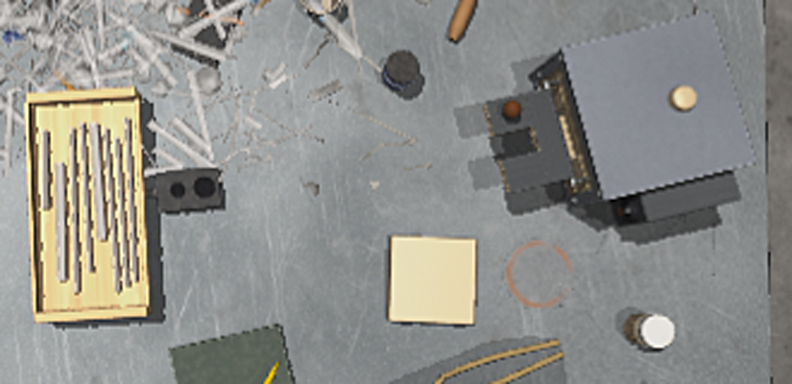

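View pics/sz.png

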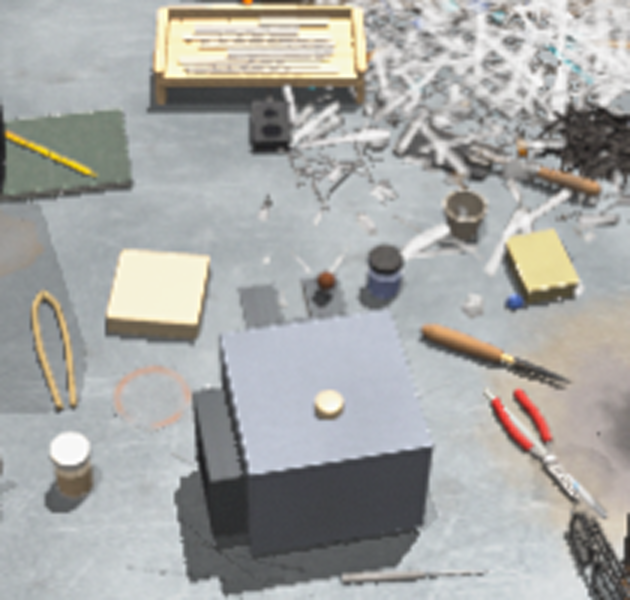

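```bash
cat >> h.py <<'E'
def ray(cal,uv,z,Tw=None):
    uv=np.asarray(uv,float).reshape(-1,1,2)
    n=cv2.undistortPoints(uv,np.array(cal['camera_matrix']),np.array(cal['distortion'])).reshape(-1,2)
    n=np.c_[n,np.ones(len(n))]
    if 'R' in cal: R=np.array(cal['R']);t=np.array(cal['t']); C=-R.T@t; D=n@R
    else: C=Tw[:3,3]; D=n@Tw[:3,:3].T
    return C+D*((z-C[2])/D[:,2])[:,None]
def cloud(cal,d,Tw=None):
    h,w=d.shape; u,v=np.meshgrid(np.arange(w),np.arange(h))
    n=cv2.undistortPoints(np.stack([u,v],-1).reshape(-1,1,2).astype(float),np.array(cal['camera_matrix']),np.array(cal['distortion'])).reshape(h,w,2)
    P=np.dstack([n*d[...,None],d])
    if 'R' in cal: return (P-np.array(cal['t']))@np.array(cal['R'])
    return P@Tw[:3,:3].T+Tw[:3,3]
def wristT(s,cal):
    from scipy.spatial.transform import Rotation as Ro
    T=np.eye(4); q=s['tool_rot']; T[:3,:3]=Ro.from_quat([q[1],q[2],q[3],q[0]]).as_matrix(); T[:3,3]=s['eef_pos']
    return T@np.array(cal['T_tool_cam'])
E
python3 - <<'E'
from h import *
z=np.load('pics/top0.npz'); im,d=z['im'],z['d']; c=arm.get_calibration('top')
X=cloud(c,d)
def rect(mask,z0,name):
    n,l,st,ce=cv2.connectedComponentsWithStats(mask.astype(np.uint8))
    i=1+st[1:,4].argmax(); m=(l==i).astype(np.uint8)
    cs,_=cv2.findContours(m,cv2.RETR_EXTERNAL,cv2.CHAIN_APPROX_NONE)
    p=ray(c,cs[0].reshape(-1,2),z0)[:,:2].astype(np.float32)
    print(name,st[i],cv2.minAreaRect(p),'medz',np.median(X[m>0],0).round(1))
    return m
def win(a,b,e,f):
    w=np.zeros(d.shape,bool); w[b:f,a:e]=1; return w
r,g,b=[im[...,i].astype(int) for i in range(3)]
rect(win(320,220,380,275)&(r>200)&(r-b>20),32,'brick')
rect(win(234,195,268,222)&(r<75),22,'block')
rect(win(400,130,490,220)&(X[...,2]>150)&(X[...,2]<180),164,'kiln')
rect(win(365,160,412,225)&(X[...,2]>75)&(X[...,2]<125),107,'door')
rect(win(425,255,456,282)&(r>200),71,'jarA')
rect(win(325,145,350,172)&(X[...,2]>50),59,'jarB')
rect(win(175,160,240,270)&(r-b>40)&(r>150),50,'shelf')
for v in (175,185,190,195,200,205): print(v,[tuple(X[v,u].round(0).astype(int)) for u in range(368,416,4)])
E
```

```text
brick [ 332  229   36   36 1218] ((448.1378173828125, -29.207435607910156), (111.02803039550781, 110.80394744873047), 89.27694702148438) medz [447.8 -29.5  31.5]
block [250 200  12  13  99] ((569.9431762695312, 277.7738342285156), (30.701644897460938, 43.34199142456055), 78.01675415039062) medz [566.2 278.3  21.6]
kiln [ 403  134   82   80 4350] ((666.806396484375, -275.59552001953125), (194.5762939453125, 196.7407684326172), 15.888347625732422) medz [ 665.1 -275.9  165.1]
door [371 160  41  51 981] ((635.8135986328125, -142.7312469482422), (145.56253051757812, 108.66085052490234), 15.73838996887207) medz [ 635.2 -151.3  116.9]
jarA [438 261  13  14 141] ((391.4124755859375, -313.36651611328125), (36.832847595214844, 39.807777404785156), 89.61400604248047) medz [ 390.5 -313.3   70.8]
jarB [330 151  15  16 157] ((726.9999389648438, 20.238208770751953), (40.88167953491211, 45.7010383605957), 45.890357971191406) medz [726.9  19.9  58.2]
shelf [ 180  160   52  105 2642] ((547.142578125, 433.9142150878906), (329.0063781738281, 152.3238525390625), 5.337030410766602) medz [515.7 433.4  47.4
[... 2745 characters left out ...]
np.int64(-177), np.int64(114)), (np.int64(593), np.int64(-191), np.int64(108)), (np.int64(595), np.int64(-207), np.int64(96))]
205 [(np.int64(586), np.int64(-93), np.int64(-1)), (np.int64(586), np.int64(-106), np.int64(0)), (np.int64(586), np.int64(-118), np.int64(4)), (np.int64(574), np.int64(-103), np.int64(121)), (np.int64(573), np.int64(-114), np.int64(126)), (np.int64(575), np.int64(-127), np.int64(119)), (np.int64(575), np.int64(-140), np.int64(117)), (np.int64(575), np.int64(-151), np.int64(121)), (np.int64(576), np.int64(-165), np.int64(113)), (np.int64(587), np.int64(-204), np.int64(25)), (np.int64(577), np.int64(-191), np.int64(109)), (np.int64(577), np.int64(-200), np.int64(116))]
```

Emit:
servo_tool(
  targets=[
    [[0,0,0.11],[30,24,10],1],
    [[0,0,0.11],[30,24,10],1],
    [[0,0,0.11],[30,24,10],1],
    [[0,0,0.11],[30,24,10],1],
    [[0,0,0.11],[30,24,10],1],
  ],
)

```text
clock: 0.57
eef_pos: [296.5, -486.5, 264.9]
tool_rot: [-0.0, 0.925, -0.381, -0.0]
force: [0.5, -0.4, 0.1]
finger_gap: 1.001
```

Emit:
servo_tool(
  targets=[
    [[0,0,0.11],[30,28,0],1],
    [[0,0,0.11],[30,28,0],1],
    [[0,0,0.11],[30,28,0],1],
    [[0,0,0.11],[30,28,0],1],
    [[0,0,0.11],[30,28,0],1],
  ],
)

```text
clock: 0.98
eef_pos: [446.5, -346.2, 264.6]
tool_rot: [-0.0, 0.993, -0.115, -0.0]
force: [1.3, -1.4, 1.2]
finger_gap: 1.0
```

Emit:
servo_tool(
  targets=[
    [[0,0,0.12],[25,33,0],1],
    [[0,0,0.12],[25,33,0],1],
    [[0,0,0],[25,33,0],1],
    [[0,0,0],[15,38,0],1],
    [[0,0,0],[0,40,0],1],
  ],
)

```text
clock: 1.4
eef_pos: [537.4, -169.2, 264.0]
tool_rot: [-0.0, 1.0, 0.002, 0.0]
force: [1.1, 1.3, 0.1]
finger_gap: 1.003
```

```bash
cat >> h.py <<'E'
def wsnap(n):
    s=arm.state(); c=arm.get_calibration('wrist'); im,d=arm.capture('wrist'); save(n,im)
    np.savez(f'pics/{n}.npz',im=im,d=d,T=wristT(s,c)); print(s['clock'],s['eef_pos'].round(1))
E
python3 -c "
from h import *
wsnap('w1')"
```

```text
1.4 [ 537.4 -169.2  264. ]
```

View pics/w1.png

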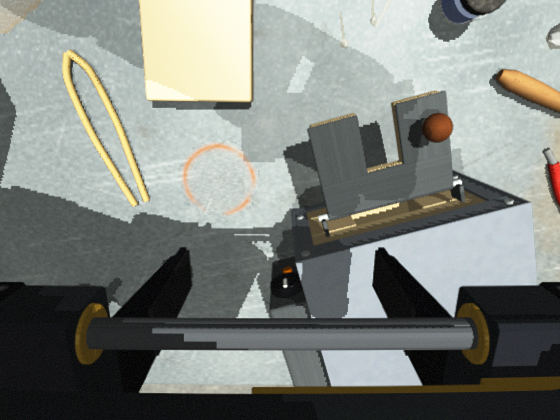

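```bash
python3 - <<'E'
from h import *
z=np.load('pics/w1.npz'); im,d,T=z['im'],z['d'],z['T']; c=arm.get_calibration('wrist')
X=cloud(c,d,T)
def pts(*uv): 
    for u,v in uv: print((u,v),X[v,u].round(1))
pts((330,160),(340,190),(420,180),(415,110),(325,135),(318,130),(440,128),(435,105),(350,130))
# brick
r,g,b=[im[...,i].astype(int) for i in range(3)]
print('kiln top z',np.median(X[260:290,400:500,2]), 'table',np.median(X[150:200,180:240,2]),'brick',np.median(X[20:80,170:230,2]))
# kiln top front corners at z 164
print(ray(c,[(303,261),(530,202)],164,T))
# door mask
def fit(P):
    m=P.mean(0);_,_,v=np.linalg.svd(P-m);return m,v[2]
m=np.zeros(d.shape,np.uint8); cv2.fillPoly(m,[np.array([(315,130),(350,122),(366,170),(398,165),(402,105),(420,103),(420,115),(445,180),(330,205)])],1)
P=X[m>0]; k=P[:,2]>85; P=P[k]; mm,n=fit(P); res=abs((P-mm)@n); P=P[res<4]; mm,n=fit(P); print('door',mm,n,len(P))
# kiln top rect points
mt=(abs(X[...,2]-164)<5); ys,xs=np.nonzero(mt); 
cs,_=cv2.findContours(mt.astype(np.uint8),cv2.RETR_EXTERNAL,cv2.CHAIN_APPROX_NONE)
cc=max(cs,key=cv2.contourArea).reshape(-1,2); np.save('pics/kt.npy',cc)
o=im.copy(); o[mt]=(255,0,0); o[m>0]=o[m>0]//2+(0,100,0); save('o1',cv2.resize(o[80:300,260:560],None,fx=2.6,fy=2.6))
save('o2',cv2.resize(im[80:300,260:560],None,fx=2.6,fy=2.6,interpolation=cv2.INTER_CUBIC))
E
```

```text
(330, 160) [ 578.9 -135.5  121.1]
(340, 190) [ 590.  -163.7  115. ]
(420, 180) [ 661.9 -154.   115.2]
(415, 110) [648.  -92.9 123. ]
(325, 135) [ 573.5 -113.9  123.3]
(318, 130) [ 567.5 -109.8  123.4]
(440, 128) [ 657.1 -105.2  154.8]
(435, 105) [664.1 -88.7 123.6]
(350, 130) [ 594.5 -109.7  123.1]
kiln top z 164.51472509926077 table -0.8448500107268444 brick 30.575087672196418
[[ 554.63593082 -211.27047163  164.        ]
 [ 732.49088271 -160.65051897  164.        ]]
door [ 621.46176918 -139.50979734  118.08423643] [-0.05508196  0.22797416 -0.9721079 ] 1635
```

View pics/o1.png

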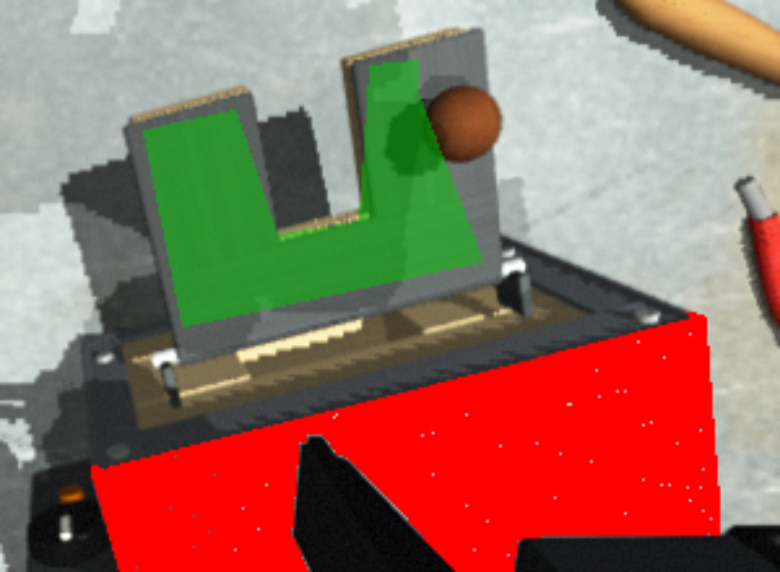

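View pics/o2.png

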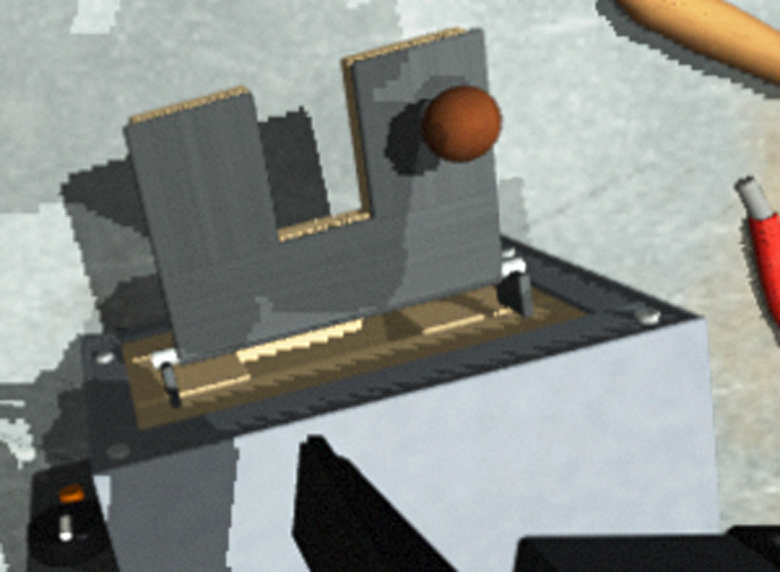

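```bash
python3 - <<'E'
from h import *
z=np.load('pics/w1.npz'); T=z['T']; c=arm.get_calibration('wrist')
zm=lambda L:[(260+u/2.6-.5,80+v/2.6-.5) for u,v in L]
k=ray(c,zm([(92,470),(705,315)]),164,T); print('kiln top front',k.round(1),np.linalg.norm(k[1]-k[0]),k.mean(0))
mm=np.array([621.46,-139.51,118.08]);n=np.array([-.05508,.22797,-.97211])
A=zm([(128,126),(246,95),(346,60),(482,30),(180,360),(498,282)])
a=ray(c,A,0,T); C=T[:3,3]; D=a-C; P=C+D*(((mm-C)@n)/(D@n))[:,None]; print(P.round(1))
ang=np.arctan2(*(k[1]-k[0])[[1,0]]); print('ang',ang)
inn=np.array([np.sin(ang),-np.cos(ang)]); left=np.array([np.cos(ang),np.sin(ang)])
K=k.mean(0)[:2]
for p in P: print('out',-(p[:2]-K)@inn,'left',(p[:2]-K)@left,'z',p[2])
E
```

```text
kiln top front [[ 548.  -210.6  164. ]
 [ 732.8 -159.6  164. ]] 191.71379182503068 [ 640.40386619 -185.0939334   164.        ]
[[ 559.2 -107.8  129.1]
 [ 596.1  -98.   129.3]
 [ 626.5  -87.1  130.1]
 [ 668.2  -77.7  129.9]
 [ 581.9 -192.7  107.8]
 [ 694.6 -162.8  108.5]]
ang 0.26973494043510193
out 96.172331054014 left -57.641190852868746 z 129.05250969296992
out 95.77578925267059 left -19.487157198625624 z 129.25754187669492
out 98.14327669575724 left 12.734499451133233 z 130.08231665520935
out 96.1129203629725 left 55.44741748746737 z 129.92931143112867
out 8.254495816163324 left -58.434814551799015 z 107.8466670118932
out 7.017567660150058 left 58.20004541077647 z 108.4674786042574
```

Emit:
servo_tool(
  targets=[
    [[0,0,0],[3,41,0],1],
    [[0,0,0],[3,41,0],1],
    [[0,0,0],[3,41,0],1],
    [[0,0,0],[3,41,0],1],
    [[0,0,0],[3,41,0],1],
  ],
)

```text
clock: 1.87
eef_pos: [550.1, 36.0, 264.7]
tool_rot: [0.0, 1.0, 0.002, -0.0]
force: [0.9, 0.3, -0.3]
finger_gap: 0.998
```

Emit:
servo_tool(
  targets=[
    [[0,0,0],[3,41,-5],1],
    [[0,0,0],[3,41,-5],1],
    [[0,0,0],[3,41,-5],1],
    [[0,0,0],[3,41,-5],1],
    [[0,0,0],[3,41,-5],1],
  ],
)

```text
clock: 2.28
eef_pos: [565.1, 241.2, 239.3]
tool_rot: [0.0, 1.0, 0.002, -0.0]
force: [0.8, -0.9, 0.4]
finger_gap: 1.003
```

Emit:
servo_tool(
  targets=[
    [[0,0,0],[2,30,-5],1],
    [[0,0,0],[0,20,-5],1],
    [[0,0,0],[0,10,0],1],
    [[0,0,0],[0,0,0],1],
    [[0,0,0],[0,0,0],1],
  ],
)

```text
clock: 2.7
eef_pos: [567.4, 298.6, 229.7]
tool_rot: [0.0, 1.0, 0.002, -0.0]
force: [0.1, -0.0, -0.6]
finger_gap: 1.001
```

```bash
python3 -c "
from h import *
wsnap('w2')"
```

```text
2.7 [567.4 298.6 229.7]
```

View pics/w2.png

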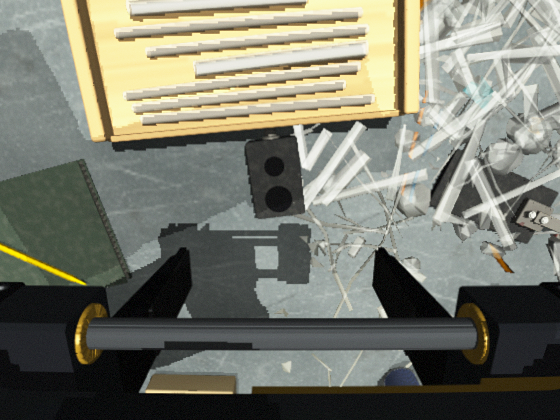

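The wrist view shows the block with its two cavities centred at about (275,177), right before the shelf front edge (about v=135).

```bash
python3 - <<'E'
from h import *
z=np.load('pics/w2.npz'); im,d,T=z['im'],z['d'],z['T']; c=arm.get_calibration('wrist')
X=cloud(c,d,T)
m=np.zeros(d.shape,bool); m[143:222,238:312]=1
m&=(abs(X[...,2]-21)<7)&(im.max(2)<90)
n,l,st,ce=cv2.connectedComponentsWithStats(m.astype(np.uint8)); i=1+st[1:,4].argmax(); m=(l==i)
m=cv2.morphologyEx(m.astype(np.uint8),cv2.MORPH_CLOSE,np.ones((9,9)))
cs,_=cv2.findContours(m,cv2.RETR_EXTERNAL,cv2.CHAIN_APPROX_NONE)
p=ray(c,max(cs,key=len).reshape(-1,2),22,T)[:,:2].astype(np.float32)
print(st[i],np.median(X[m>0][:,2]),cv2.minAreaRect(p))
print(cv2.boxPoints(cv2.minAreaRect(p)))
o=im.copy(); o[m>0,0]=200; save('o3',cv2.resize(o[110:240,220:340],None,fx=4,fy=4))
print('shelf edge',ray(c,[(112,140),(400,118)],46,T))
E
```

```text
[ 245  143   60   76 3745] 20.646009800283366 ((560.4190063476562, 301.4363708496094), (54.588871002197266, 82.92841339111328), 7.451298713684082)
[[527.97784 339.01077]
 [538.73224 256.78268]
 [592.86017 263.86197]
 [582.1058  346.09006]]
shelf edge [[402.05278507 344.87637737  46.        ]
 [679.6073179  366.35182912  46.        ]]
```

View pics/o3.png

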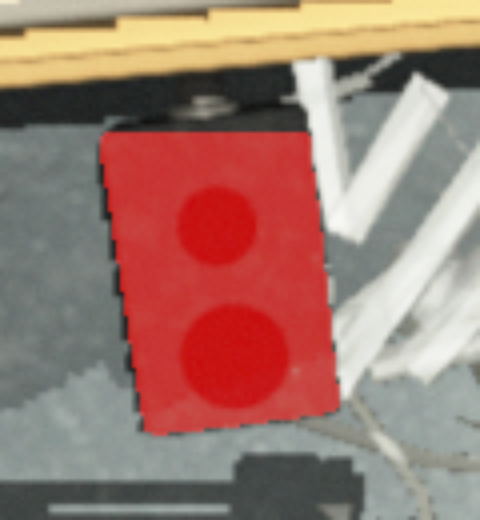

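Emit:
servo_tool(
  targets=[
    [[0,0,0.065],[-4,8,-20],1],
    [[0,0,0.065],[-4.5,7.5,-40],1],
    [[0,0,0],[0,0,-40],1],
    [[0,0,0],[0,0,-40],1],
    [[0,0,0],[0,0,-40],1],
  ],
  force=50,
)

```text
clock: 3.17
eef_pos: [559.4, 313.1, 49.0]
tool_rot: [-0.0, 0.998, 0.066, 0.001]
force: [0.7, 0.3, -0.2]
finger_gap: 1.002
```

Emit:
servo_tool(
  targets=[
    [[0,0,0],[0,0,-25],1],
    [[0,0,0],[0,0,-13],1],
    [[0,0,0],[0,0,-6],1],
    [[0,0,0],[0,0,0],0.8],
    [[0,0,0],[0,0,0],0.5],
  ],
)

```text
clock: 3.58
eef_pos: [559.9, 314.5, 7.2]
tool_rot: [-0.0, 0.998, 0.067, 0.001]
force: [0.3, -1.1, -0.4]
finger_gap: 0.91
```

Emit:
servo_tool(
  targets=[
    [[0,0,0],[0,0,-3],0],
    [[0,0,0],[0,0,0],0],
    [[0,0,0],[0,0,0],0],
    [[0,0,0],[0,0,0],0],
    [[0,0,0],[0,0,0],0],
  ],
)

```text
clock: 4.0
eef_pos: [559.1, 314.8, 3.2]
tool_rot: [-0.0, 0.998, 0.067, 0.0]
force: [-0.6, 0.2, 1.1]
finger_gap: 0.578
```

Emit:
servo_tool(
  targets=[
    [[0,0,0],[0,0,0],0],
    [[0,0,0],[0,0,0],0],
    [[0,0,0],[0,0,1],0],
    [[0,0,0],[0,0,1],0],
    [[0,0,0],[0,0,0],0],
  ],
)

```text
clock: 4.42
eef_pos: [558.8, 314.6, 4.5]
tool_rot: [0.0, 0.998, 0.067, -0.0]
force: [-0.3, 0.4, -1.5]
finger_gap: 0.574
```

Emit:
servo_tool(
  targets=[
    [[0,0,0],[1.3,-10,1],0],
    [[0,0,0],[2.6,-20,0],0],
    [[0,0,0],[3.3,-25,0],0],
    [[0,0,0],[3.3,-25,0],0],
    [[0,0,0],[3.3,-25,0],0],
  ],
)

```text
clock: 4.83
eef_pos: [572.5, 208.0, 5.5]
tool_rot: [0.0, 0.998, 0.067, -0.0]
force: [1.1, -0.5, -1.8]
finger_gap: 0.576
```

Emit:
servo_tool(
  targets=[
    [[0,0,0],[3.3,-25,0],0],
    [[0,0,0],[3.3,-25,0],0],
    [[0,0,0],[1.3,-10,0],0],
    [[0,0,0],[0,0,20],0],
    [[0,0,0],[0,0,30],0],
  ],
)

```text
clock: 5.25
eef_pos: [579.3, 148.1, 53.8]
tool_rot: [0.0, 0.998, 0.066, -0.003]
force: [-1.0, -0.2, -2.0]
finger_gap: 0.572
```

Emit:
servo_tool(
  targets=[
    [[0,0,0.03],[0,0,26],0],
    [[0,0,0.03],[-22,-29,10],0],
    [[0,0,0.03],[-22,-29,0],0],
    [[0,0,0.03],[-22,-29,0],0],
    [[0,0,0.02],[-22,-29,0],0],
  ],
)

```text
clock: 5.67
eef_pos: [491.3, 32.7, 92.0]
tool_rot: [0.0, 0.99, 0.138, 0.0]
force: [0.8, -0.2, -1.3]
finger_gap: 0.572
```

Emit:
servo_tool(
  targets=[
    [[0,0,0],[-22,-29,0],0],
    [[0,0,0],[-20,-29,0],0],
    [[0,0,0],[0,0,0],0],
    [[0,0,0],[0,0,0],0],
    [[0,0,0],[0,0,0],0],
  ],
)

```text
clock: 6.08
eef_pos: [451.1, -24.5, 91.9]
tool_rot: [0.0, 0.991, 0.136, 0.0]
force: [-0.1, 0.2, -2.1]
finger_gap: 0.574
```

```bash
python3 -c "
from h import *
wsnap('w3')
for n in ['side','top']:
    im,d=arm.capture(n); save(n+'3',im); np.savez(f'pics/{n}3.npz',im=im,d=d)
    if n=='side': save('s3z',cv2.resize(im[200:340,180:360],None,fx=4,fy=4))
"
```

```text
6.0833 [451.1 -24.5  91.9]
```

View pics/w3.png

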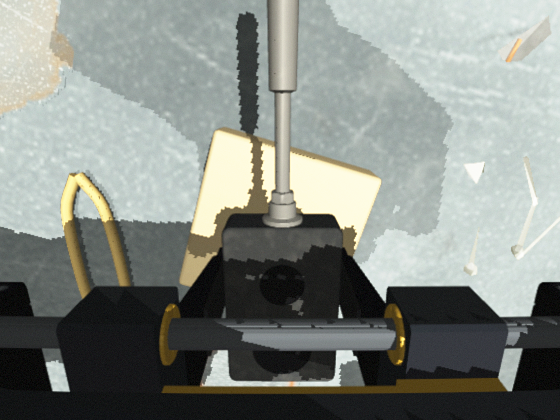

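View pics/s3z.png

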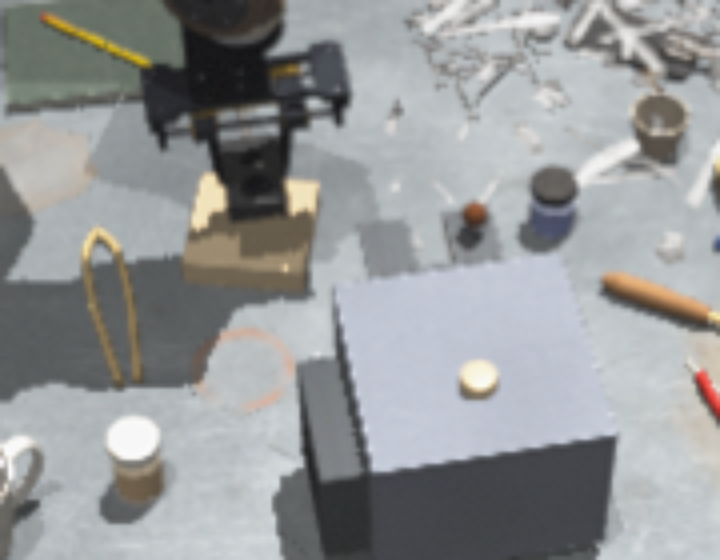

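```bash
python3 - <<'E'
from h import *
z=np.load('pics/w3.npz'); im,d,T=z['im'],z['d'],z['T']; c=arm.get_calibration('wrist')
X=cloud(c,d,T)
for v in (3,20,40,60,80,88,95,110,130,150,170,190,205,212): print(v,X[v,283].round(1), X[v,281].round(1))
for v in (225,240,265,290): print(v,X[v,265].round(1),X[v,320].round(1))
E
```

```text
3 [419.1  90.6 105.4] [418.3  90.4 105.2]
20 [420.7  84.7 105.9] [419.9  84.6 105. ]
40 [422.6  77.9 104.8] [421.9  77.5 106.2]
60 [424.7  70.6 105.9] [423.9  70.5 104.9]
80 [426.7  63.3 105.2] [425.9  63.1 105.5]
88 [427.6  60.3 105.4] [426.8  60.1 104.2]
95 [428.3  57.7 103.8] [427.5  57.5 101.6]
110 [429.9  51.9 103.9] [429.1  51.6 103.1]
130 [432.2  43.9 103.4] [431.4  43.6 102.7]
150 [434.5  35.6 102.5] [433.6  35.4 102.7]
170 [436.9  27.1 102.4] [436.   26.9 102.7]
190 [439.3  18.4 102.7] [438.5  18.  102.3]
205 [441.   12.3 105.4] [440.1  12.1 105.5]
212 [441.8   9.6 106.8] [440.9   9.5 107.3]
225 [435.6   1.3 106.2] [459.7   7.9 106. ]
240 [437.3  -4.7 108.9] [461.1   2.2 109.7]
265 [440.5 -16.5 109.3] [464.8  -9.6 109.6]
290 [443.8 -29.  109.3] [468.7 -22.  109.5]
```

Emit:
servo_tool(
  targets=[
    [[0,0,0],[-4,0,-20],0],
    [[0,0,0],[0,0,-20],0],
    [[0,0,0],[0,0,-8],0],
    [[0,0,0],[0,0,-4],0],
    [[0,0,0],[0,0,-2],0],
  ],
)

```text
clock: 6.65
eef_pos: [446.8, -24.0, 37.3]
tool_rot: [-0.0, 0.991, 0.137, -0.0]
force: [0.3, -0.9, -2.3]
finger_gap: 0.573
```

Emit:
servo_tool(
  targets=[
    [[0,0,0],[0,0,-1],0],
    [[0,0,0],[0,0,0],0],
    [[0,0,0],[0,0,0],0],
    [[0,0,0],[0,0,0],0],
    [[0,0,0],[0,0,0],0],
  ],
)

```text
clock: 7.07
eef_pos: [446.8, -24.4, 37.1]
tool_rot: [0.0, 0.991, 0.137, 0.0]
force: [-0.6, -0.1, -2.4]
finger_gap: 0.575
```

Emit:
servo_tool(
  targets=[
    [[0,0,0],[0,0,-1],0],
    [[0,0,0],[0,0,-1],0],
    [[0,0,0],[0,0,0],0],
    [[0,0,0],[0,0,0],0],
    [[0,0,0],[0,0,0],0],
  ],
)

```text
clock: 7.48
eef_pos: [446.8, -24.4, 35.1]
tool_rot: [0.0, 0.991, 0.137, 0.0]
force: [-1.1, -0.4, 7.6]
finger_gap: 0.576
```

Touching. Release.

Emit:
servo_tool(
  targets=[
    [[0,0,0],[0,0,0],0.7],
    [[0,0,0],[0,0,0],0.8],
    [[0,0,0],[0,0,0],0.9],
    [[0,0,0],[0,0,0],0.9],
    [[0,0,0],[0,0,20],0.9],
  ],
)

```text
clock: 7.9
eef_pos: [445.5, -24.2, 52.8]
tool_rot: [-0.001, 0.991, 0.136, -0.002]
force: [-0.1, -0.7, -0.1]
finger_gap: 0.865
```

Emit:
servo_tool(
  targets=[
    [[0,0,0],[0,0,40],0.9],
    [[0,0,0],[-9,30,25],0.9],
    [[0,0,0],[-9,35,20],0.9],
    [[0,0,0],[-9,35,0],0.9],
    [[0,0,0],[0,0,0],0.9],
  ],
)

```text
clock: 8.32
eef_pos: [418.2, 79.5, 140.8]
tool_rot: [-0.0, 0.99, 0.138, 0.001]
force: [0.7, 0.4, -0.5]
finger_gap: 0.897
```

```bash
python3 -c "
from h import *
wsnap('w4')"
```

```text
8.3167 [418.2  79.5 140.8]
```

View pics/w4.png

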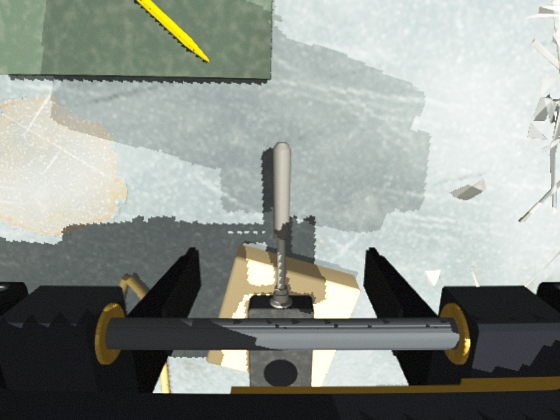

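```bash
python3 - <<'E'
from h import *
z=np.load('pics/w4.npz'); im,d,T=z['im'],z['d'],z['T']; c=arm.get_calibration('wrist')
X=cloud(c,d,T)
for v in (143,146,160,180,200,220,226,232,240,260,280): 
    us=[u for u in range(260,305) if abs(X[v,u,2]-47)<8]
    if us: print(v,us[0],us[-1],X[v,us].mean(0).round(1),X[v,us].max(0)[2].round(1))
    else: print(v,X[v,282])
E
```

```text
143 276 287 [403.4 130.9  45.9] 47.7
146 274 288 [403.6 128.8  46.5] 48.0
160 272 290 [406.3 119.2  48. ] 51.1
180 273 289 [410.3 105.   48.2] 51.2
200 273 289 [414.5  90.1  47.7] 50.1
220 273 288 [418.5  74.6  47.3] 49.0
226 273 288 [419.8  69.9  47.2] 49.7
232 274 288 [421.5  65.3  47.5] 49.3
240 277 284 [423.2  58.1  45.7] 47.0
260 277 284 [427.8  41.7  45.9] 46.9
280 277 284 [432.6  24.7  46. ] 46.7
```

Emit:
servo_tool(
  targets=[
    [[-0.108,-0.03,0],[-2.7,12,-2],0.6],
    [[-0.108,-0.03,0],[-2.7,12,-4],0.6],
    [[-0.108,-0.03,0],[-2.7,12,-8],0.6],
    [[-0.108,-0.03,0],[-2.7,12,-10],0.6],
    [[-0.108,-0.03,0],[-2.7,10,-10],0.6],
  ],
)

```text
clock: 8.78
eef_pos: [407.7, 120.6, 110.7]
tool_rot: [0.223, 0.966, 0.131, 0.024]
force: [-0.2, -0.3, -0.6]
finger_gap: 0.627
```

Emit:
servo_tool(
  targets=[
    [[-0.108,-0.03,0],[-2.7,5,-14],0.6],
    [[-0.108,-0.03,0],[-2.7,5,-13],0.6],
    [[0,0,0],[0,0,0],0.6],
    [[0,0,0],[0,0,0],0.6],
    [[0,0,0],[0,0,0],0.6],
  ],
)

```text
clock: 9.2
eef_pos: [401.5, 130.3, 83.7]
tool_rot: [0.327, 0.936, 0.127, 0.036]
force: [0.2, -0.7, 0.6]
finger_gap: 0.602
```

```bash
python3 -c "
from h import *
s=arm.state(); print(s['q'],s['eef_pos']); T=wristT(s,{'T_tool_cam':np.eye(4)}); print(T.round(3))"
```

```text
[ 0.54210574  0.58320541  2.11468658 -0.87001031  0.88958267  0.98953863] [401.49579345 130.31345894  83.71306694]
[[ 9.65000e-01  2.14000e-01  1.50000e-01  4.01496e+02]
 [ 2.61000e-01 -7.54000e-01 -6.03000e-01  1.30313e+02]
 [-1.50000e-02  6.21000e-01 -7.84000e-01  8.37130e+01]
 [ 0.00000e+00  0.00000e+00  0.00000e+00  1.00000e+00]]
```

Emit:
servo_tool(
  targets=[
    [[-0.06,-0.017,0],[0,0,0],0.6],
    [[-0.05,-0.014,0.0],[0,0,0],0.6],
    [[0,0,0],[0,0,0],0.6],
    [[0,0,0],[0,0,0],0.6],
    [[0,0,0],[0,0,0],0.6],
  ],
)

```text
clock: 9.62
eef_pos: [401.6, 130.2, 84.3]
tool_rot: [0.379, 0.916, 0.123, 0.044]
force: [0.1, -0.9, 0.4]
finger_gap: 0.601
```

```bash
python3 -c "
from h import *
s=arm.state(); print(s['q'],s['eef_pos']); T=wristT(s,{'T_tool_cam':np.eye(4)}); print(T.round(3))
t=T[:3,2]
for p in (16,20): 
  g=np.array([403+.265*p,132-.964*p,44]); print(p,g+19*t-s['eef_pos'], g+19*t)
"
```

```text
[ 0.58957997  0.6298852   2.10092554 -0.92774294  0.98216909  1.08457407] [401.6207781  130.24425299  84.33962401]
[[ 9.66000e-01  1.91000e-01  1.74000e-01  4.01621e+02]
 [ 2.58000e-01 -6.82000e-01 -6.84000e-01  1.30244e+02]
 [-1.20000e-02  7.06000e-01 -7.08000e-01  8.43400e+01]
 [ 0.00000e+00  0.00000e+00  0.00000e+00  1.00000e+00]]
16 [  8.93120656 -26.66749536 -53.79512308] [410.55198466 103.57675762  30.54450093]
20 [  9.99120656 -30.52349536 -53.79512308] [411.61198466  99.72075762  30.54450093]
```

Emit:
servo_tool(
  targets=[
    [[0,0,0],[3,-7,-18],0.6],
    [[0,0,0],[3.5,-11.5,-18],0.6],
    [[0,0,0],[3.5,-12,-12],0.6],
    [[0,0,0],[0,0,-6],0.4],
    [[0,0,0],[0,0,0],0.3],
  ],
  force=60,
)

```text
clock: 10.03
eef_pos: [411.2, 99.6, 29.3]
tool_rot: [0.38, 0.916, 0.123, 0.044]
force: [0.3, 0.0, -0.3]
finger_gap: 0.51
```

Emit:
servo_tool(
  targets=[
    [[0,0,0],[0,0,0],0],
    [[0,0,0],[0,0,0],0],
    [[0,0,0],[0,0,0],0],
    [[0,0,0],[0,0,0],0],
    [[0,0,0],[0,0,0],0],
  ],
)

```text
clock: 10.45
eef_pos: [411.4, 100.7, 30.0]
tool_rot: [0.381, 0.915, 0.123, 0.045]
force: [-0.2, -0.0, -0.1]
finger_gap: 0.167
```

Emit:
servo_tool(
  targets=[
    [[0,0,0],[0,0,0],0],
    [[0,0,0],[0,0,0],0],
    [[0,0,0],[0,0,0],0],
    [[0,0,0],[0,0,4],0],
    [[0,0,0],[0,0,10],0],
  ],
)

```text
clock: 10.87
eef_pos: [410.9, 100.3, 43.1]
tool_rot: [0.381, 0.915, 0.124, 0.044]
force: [0.2, 0.0, -0.9]
finger_gap: 0.137
```

Emit:
servo_tool(
  targets=[
    [[0,0,0],[0,0,10],0],
    [[0,0,0],[0,0,10],0],
    [[0,0,0],[0,0,6],0],
    [[0,0,0],[0,0,0],0],
    [[0,0,0],[0,0,0],0],
  ],
)

```text
clock: 11.28
eef_pos: [411.3, 100.4, 69.7]
tool_rot: [0.381, 0.915, 0.123, 0.045]
force: [-0.2, -0.4, -2.4]
finger_gap: 0.133
```

```bash
cat > look.py <<'E'
import sys
from h import *
n=sys.argv[1]; box=[int(a) for a in sys.argv[2:6]]
for k in ['side','top']:
    im,d=arm.capture(k); np.savez(f'pics/{k}_{n}.npz',im=im,d=d)
    if k=='side': save('s_'+n,cv2.resize(im[box[1]:box[3],box[0]:box[2]],None,fx=4,fy=4,interpolation=cv2.INTER_CUBIC))
    else: save('t_'+n,cv2.resize(im[120:290,290:490],None,fx=3.5,fy=3.5,interpolation=cv2.INTER_CUBIC))
wsnap('w_'+n)
E
python3 look.py 5 190 200 350 340
```

```text
11.3833 [411.2 100.3  69.3]
```

View pics/s_5.png

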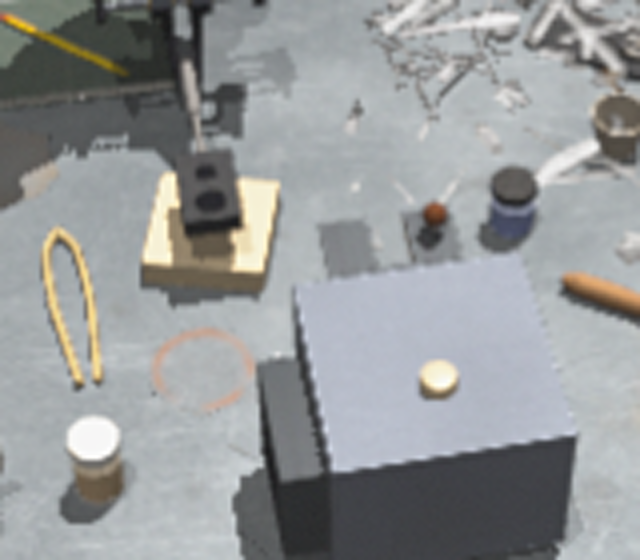

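View pics/w_5.png

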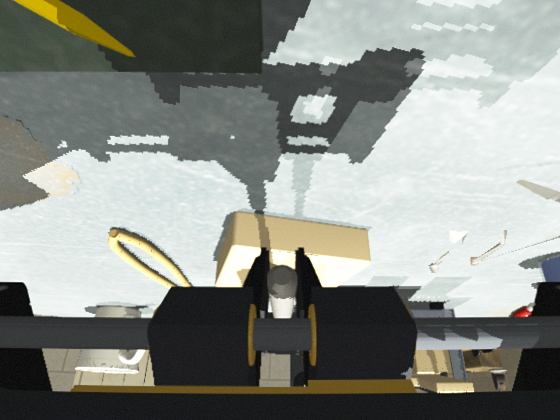

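View pics/t_5.png

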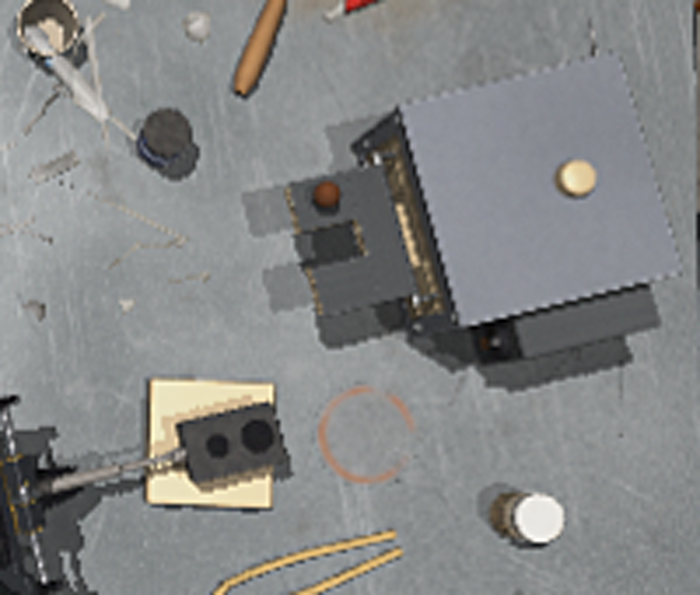

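```bash
cat > block.py <<'E'
import sys
from h import *
# block top plane from top-camera: window u0 v0 u1 v1 ; zlo zhi
n=sys.argv[1]; a=[int(x) for x in sys.argv[2:6]]; zl,zh=map(float,sys.argv[6:8])
z=np.load(f'pics/top_{n}.npz'); im,d=z['im'],z['d']; c=arm.get_calibration('top'); X=cloud(c,d)
m=np.zeros(d.shape,bool); m[a[1]:a[3],a[0]:a[2]]=1
m&=(X[...,2]>zl)&(X[...,2]<zh)&(im.max(2)<95)
n,l,st,ce=cv2.connectedComponentsWithStats(m.astype(np.uint8)); i=1+st[1:,4].argmax(); m=(l==i); print(st[i])
P=X[m]; zz=np.median(P[:,2])
cs,_=cv2.findContours(m.astype(np.uint8),cv2.RETR_EXTERNAL,cv2.CHAIN_APPROX_NONE)
p=ray(c,max(cs,key=len).reshape(-1,2),zz)[:,:2].astype(np.float32); print('z',zz,cv2.minAreaRect(p))
inn=np.array([.265,-.964]); left=np.array([.964,.265]); Q=P[:,:2]-P[:,:2].mean(0)
A=np.c_[Q@inn,Q@left,np.ones(len(Q))]; print('slope in,left',np.linalg.lstsq(A,P[:,2],rcond=None)[0])
E
python3 block.py 5 335 230 376 262 50 110
```

```text
[340 235  32  23 493]
z 91.13821796153948 ((448.6468200683594, -35.976829528808594), (53.544212341308594, 87.5262222290039), 14.701125144958496)
slope in,left [-1.97585313e-03  9.71274955e-03  9.10336773e+01]
```

Emit:
servo_tool(
  targets=[
    [[0,0,0],[20,-10,0],0],
    [[0,0,0],[29,-15,0],0],
    [[0,0,0],[29,-15,0],0],
    [[0,0,0],[29,-15,-4],0],
    [[0,0,0],[29,-15,-4],0],
  ],
)

```text
clock: 11.85
eef_pos: [548.4, 29.4, 61.1]
tool_rot: [0.381, 0.915, 0.123, 0.044]
force: [-0.0, 0.5, -2.2]
finger_gap: 0.137
```

Emit:
servo_tool(
  targets=[
    [[0,0,0],[20,-10,-4],0],
    [[0,0,0],[19,-9,-4],0],
    [[0,0,0],[0,0,-2],0],
    [[0,0,0],[0,0,0],0],
    [[0,0,0],[0,0,0],0],
  ],
)

```text
clock: 12.27
eef_pos: [585.3, 11.4, 51.0]
tool_rot: [0.381, 0.915, 0.123, 0.044]
force: [-1.0, 0.3, -2.0]
finger_gap: 0.139
```

```bash
python3 look.py 6 220 180 380 320; python3 block.py 6 345 165 410 225 50 99;  python3 -c "
from h import *
s=arm.state(); print(s['q'],s['eef_pos']); T=wristT(s,{'T_tool_cam':np.eye(4)}); print(T.round(3))"
```

```text
12.3667 [585.5  11.8  51.5]
[368 184  25  20 277]
z 72.70879009680847 ((619.0827026367188, -116.22796630859375), (55.09352111816406, 71.77316284179688), 14.5985107421875)
slope in,left [4.35902688e-02 6.19913684e-03 7.22563087e+01]
[ 0.23820268  0.75936685  1.86546067 -1.1217548   0.90430412  0.87283463] [585.69533304  11.93421152  51.7028245 ]
[[ 9.65000e-01  1.93000e-01  1.76000e-01  5.85695e+02]
 [ 2.60000e-01 -6.79000e-01 -6.86000e-01  1.19340e+01]
 [-1.30000e-02  7.08000e-01 -7.06000e-01  5.17030e+01]
 [ 0.00000e+00  0.00000e+00  0.00000e+00  1.00000e+00]]
```

View pics/t_6.png

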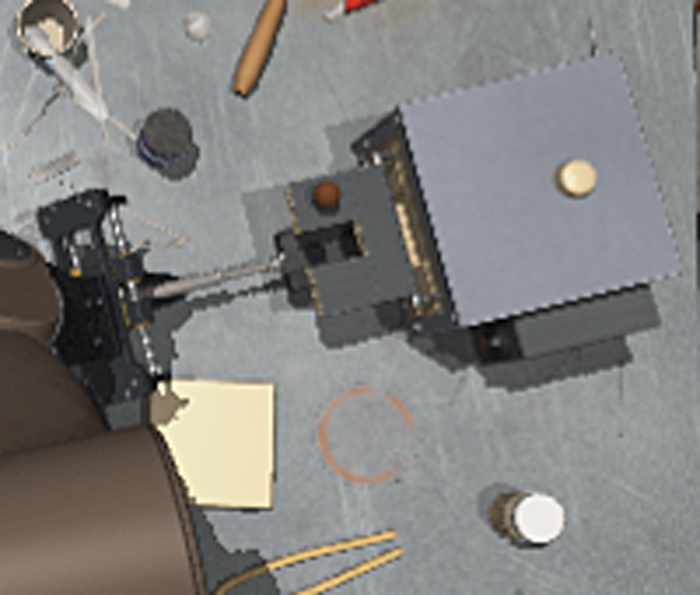

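View pics/w_6.png

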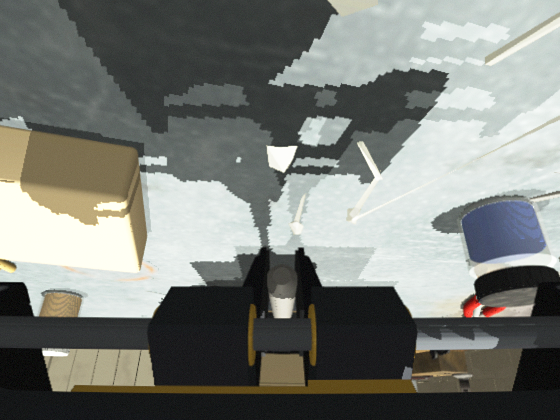

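```bash
cat > kin.py <<'E'
import numpy as np
from scipy.optimize import least_squares
data=[([-1.4416,.49156,1.55946,0,1.0917,-.1056],[145.385,-607.596,214.05],[0,0,-1]),
([.54211,.58321,2.11469,-.87001,.88958,.98954],[401.496,130.313,83.713],[.150,-.603,-.784]),
([.58958,.629885,2.100926,-.927743,.982169,1.084574],[401.62,130.244,84.34],[.174,-.684,-.708]),
([.2382,.75937,1.86546,-1.12175,.9043,.87283],[585.695,11.934,51.703],[.176,-.686,-.706])]
def wr(q,p):
    a,h,l1,l2,L,o=p
    r=a+l1*np.sin(q[1])+l2*np.sin(q[1]+q[2]); z=h+l1*np.cos(q[1])+l2*np.cos(q[1]+q[2])
    return np.array([r*np.cos(q[0]),r*np.sin(q[0]),z])
def res(p):
    return np.concatenate([wr(q,p)+p[4]*np.array(t)-np.array(x) for q,x,t in data])
s=least_squares(res,[0,360,500,500,250,0]); P=s.x
def ik(x,t):
    w=np.array(x)-P[4]*np.array(t); q1=np.arctan2(w[1],w[0]); 
    f=lambda v: wr([q1,v[0],v[1]],P)-w
    q=least_squares(f,[.6,1.9]).x; phi=q.sum()
    fo=np.array([np.sin(phi)*np.cos(q1),np.sin(phi)*np.sin(q1),np.cos(phi)])
    q5=np.arccos(fo@t); e=np.array([np.cos(phi)*np.cos(q1),np.cos(phi)*np.sin(q1),-np.sin(phi)]); l=np.array([-np.sin(q1),np.cos(q1),0])
    return q1,q[0],q[1],np.arctan2(t@l,t@e),q5
def tv(tau,yaw=.268):
    return np.array([np.sin(tau)*np.sin(yaw),-np.sin(tau)*np.cos(yaw),-np.cos(tau)])
if __name__=='__main__':
    print(P.round(1),abs(s.fun).max())
    for q,x,t in data: print(np.round(ik(x,np.array(t)),3),q[:5])
    M=np.array([640,-185.4,0]);inn=np.array([.265,-.964,0])
    for deg in (20,25,30,35,40,45):
      t=tv(np.radians(deg)); print(deg)
      for g in (190,140,100):
        G=M-inn*g+[0,0,57]; print('  g',g,np.round(ik(G+19*t,t),3))
      D=M-inn*16+np.array([.964,.265,0])*-36+[0,0,47]; print('  door',np.round(ik(D,t),3))
E
python3 kin.py
```

```text
[ 40.6 195.9 455.2 396.3 181.4   0. ] 67.19736280956101
[-1.336  0.546  1.524  0.     1.072] [-1.4416, 0.49156, 1.55946, 0, 1.0917]
[ 0.57   0.546  2.159 -0.855  0.894] [0.54211, 0.58321, 2.11469, -0.87001, 0.88958]
[ 0.602  0.582  2.149 -0.918  0.986] [0.58958, 0.629885, 2.100926, -0.927743, 0.982169]
[ 0.242  0.787  1.804 -1.096  0.921] [0.2382, 0.75937, 1.86546, -1.12175, 0.9043]
20
  g 190 [ 0.089  0.739  1.783 -0.596  0.643]
  g 140 [ 0.005  0.754  1.75  -0.594  0.631]
  g 100 [-0.059  0.769  1.713 -0.585  0.626]
  door [-0.202  0.751  1.722 -0.585  0.585]
25
  g 190 [ 0.111  0.746  1.79  -0.735  0.672]
  g 140 [ 0.027  0.759  1.76  -0.743  0.652]
  g 100 [-0.038  0.773  1.726 -0.741  0.64 ]
  door [-0.18   0.753  1.743 -0.762  0.584]
30
  g 190 [ 0.133  0.756  1.796 -0.861  0.712]
  g 140 [ 0.048  0.767  1.769 -0.88   0.685]
  g 100 [-0.018  0.78   1.738 -0.887  0.667]
  door [-0.158  0.758  1.762 -0.935  0.602]
35
  g 190 [ 0.154  0.769  1.8   -0.972  0.761]
  g 140 [ 0.068  0.778  1.776 -1.003  0.73 ]
  g 100 [ 1.000e-03  7.900e-01  1.748e+00 -1.019e+00  7.070e-01]
  door [-0.137  0.767  1.778 -1.093  0.635]
40
  g 190 [ 0.173  0.784  1.803 -1.068  0.819]
  g 140 [ 0.087  0.792  1.782 -1.11   0.784]
  g 100 [ 0.02   0.802  1.756 -1.135  0.758]
  door [-0.117  0.779  1.793 -1.232  0.684]
45
  g 190 [ 0.192  0.801  1.805 -1.151  0.882]
  g 140 [ 0.105  0.808  1.787 -1.202  0.845]
  g 100 [ 0.037  0.817  1.763 -1.236  0.817]
  door [-0.098  0.795  1.805 -1.35   0.743]
```

```bash
sed -i 's/    return np.array(\[r\*np.cos(q\[0\]),r\*np.sin(q\[0\]),z\])/    return np.array([r*np.cos(q[0])-o*np.sin(q[0]),r*np.sin(q[0])+o*np.cos(q[0]),z])/; s/q1=np.arctan2(w\[1\],w\[0\]); /q1=np.arctan2(w[1],w[0])-np.arcsin(P[5]\/np.hypot(w[0],w[1])); /' kin.py; python3 kin.py
```

```text
[ 10.9 238.9 513.1 408.4 282.   70.9] 6.607748408532757
[-1.45   0.507  1.552  0.     1.083] [-1.4416, 0.49156, 1.55946, 0, 1.0917]
[ 0.544  0.564  2.127 -0.864  0.895] [0.54211, 0.58321, 2.11469, -0.87001, 0.88958]
[ 0.593  0.617  2.108 -0.922  0.987] [0.58958, 0.629885, 2.100926, -0.927743, 0.982169]
[ 0.242  0.772  1.855 -1.121  0.905] [0.2382, 0.75937, 1.86546, -1.12175, 0.9043]
20
  g 190 [ 0.024  0.678  1.851 -0.612  0.616]
  g 140 [-0.06   0.688  1.828 -0.612  0.599]
  g 100 [-0.124  0.699  1.801 -0.605  0.589]
  door [-0.271  0.677  1.82  -0.606  0.541]
25
  g 190 [ 0.06   0.691  1.859 -0.762  0.642]
  g 140 [-0.025  0.698  1.842 -0.775  0.616]
  g 100 [-0.09   0.707  1.819 -0.777  0.599]
  door [-0.237  0.682  1.848 -0.809  0.536]
30
  g 190 [ 0.096  0.707  1.866 -0.896  0.683]
  g 140 [ 0.01   0.712  1.853 -0.924  0.651]
  g 100 [-0.057  0.72   1.834 -0.938  0.628]
  door [-0.203  0.693  1.873 -1.007  0.555]
35
  g 190 [ 0.13   0.728  1.87  -1.011  0.735]
  g 140 [ 0.043  0.731  1.862 -1.053  0.699]
  g 100 [-0.025  0.737  1.846 -1.08   0.672]
  door [-0.169  0.708  1.894 -1.184  0.596]
40
  g 190 [ 0.162  0.753  1.871 -1.107  0.796]
  g 140 [ 0.074  0.754  1.868 -1.162  0.758]
  g 100 [ 0.006  0.758  1.856 -1.2    0.729]
  door [-0.137  0.729  1.912 -1.33   0.654]
45
  g 190 [ 0.192  0.781  1.871 -1.186  0.864]
  g 140 [ 0.104  0.781  1.871 -1.252  0.825]
  g 100 [ 0.034  0.784  1.863 -1.299  0.795]
  door [-0.106  0.755  1.927 -1.447  0.725]
```

Emit:
servo_tool(
  targets=[
    [[0,0,0],[-19,9,4],0],
    [[0,0,0],[-29,15,6],0],
    [[0,0,0],[-29,15,6],0],
    [[0,0,0],[-29,15,2],0],
    [[0,0,0],[-29,15,0],0],
  ],
)

```text
clock: 12.83
eef_pos: [449.7, 81.1, 70.5]
tool_rot: [0.381, 0.915, 0.123, 0.045]
force: [0.4, 0.9, -1.4]
finger_gap: 0.135
```

Emit:
servo_tool(
  targets=[
    [[0,0,0],[-20,10,0],0],
    [[0,0,0],[-20,9,0],0],
    [[0,0,0],[0,0,-16],0],
    [[0,0,0],[0,0,-12],0],
    [[0,0,0],[0,0,-6],0],
  ],
)

```text
clock: 13.25
eef_pos: [410.9, 100.0, 35.1]
tool_rot: [0.381, 0.915, 0.124, 0.045]
force: [-0.3, -0.1, -1.6]
finger_gap: 0.139
```

Emit:
servo_tool(
  targets=[
    [[0,0,0],[0,0,-2],0],
    [[0,0,0],[0,0,-1.5],0],
    [[0,0,0],[0,0,0],0],
    [[0,0,0],[0,0,0],0],
    [[0,0,0],[0,0,0],0],
  ],
)

```text
clock: 13.67
eef_pos: [411.4, 99.3, 32.5]
tool_rot: [0.381, 0.915, 0.123, 0.045]
force: [0.7, 0.7, -2.7]
finger_gap: 0.136
```

Emit:
servo_tool(
  targets=[
    [[0,0,0],[0,0,-1.2],0],
    [[0,0,0],[0,0,-0.8],0],
    [[0,0,0],[0,0,0],0],
    [[0,0,0],[0,0,0],0],
    [[0,0,0],[0,0,0],0],
  ],
)

```text
clock: 14.08
eef_pos: [411.3, 99.3, 30.3]
tool_rot: [0.381, 0.915, 0.123, 0.045]
force: [0.5, -0.2, -1.2]
finger_gap: 0.132
```

Emit:
servo_tool(
  targets=[
    [[0,0,0],[0,0,-0.5],0],
    [[0,0,0],[0,0,0],0.3],
    [[0,0,0],[0,0,0],0.5],
    [[0,0,0],[0,0,0],0.5],
    [[0,0,0],[0,0,0],0.5],
  ],
)

```text
clock: 14.5
eef_pos: [411.3, 99.3, 29.7]
tool_rot: [0.381, 0.915, 0.123, 0.044]
force: [-0.1, 0.4, -0.3]
finger_gap: 0.361
```

Emit:
servo_tool(
  targets=[
    [[0.073,0.02,0],[-0.7,3,-0.7],0.5],
    [[0.073,0.02,0],[-0.7,3,-0.7],0.5],
    [[0.073,0.02,0],[-0.8,3,-0.8],0.5],
    [[0,0,0],[0,0,0],0.4],
    [[0,0,0],[0,0,0],0.4],
  ],
)

```text
clock: 14.92
eef_pos: [409.3, 107.8, 28.0]
tool_rot: [0.276, 0.952, 0.128, 0.031]
force: [-0.3, 0.3, 0.6]
finger_gap: 0.423
```

```bash
python3 -c "
from h import *
s=arm.state(); print(s['q'],s['eef_pos']); T=wristT(s,{'T_tool_cam':np.eye(4)}); print(T.round(3)); wsnap('w7')"
```

```text
[ 0.43845811  0.65499314  2.17048089 -0.96689677  0.68811061  1.0467438 ] [409.33179712 107.75386705  27.95311659]
[[ 9.65000e-01  2.27000e-01  1.29000e-01  4.09332e+02]
 [ 2.61000e-01 -8.15000e-01 -5.17000e-01  1.07754e+02]
 [-1.20000e-02  5.33000e-01 -8.46000e-01  2.79530e+01]
 [ 0.00000e+00  0.00000e+00  0.00000e+00  1.00000e+00]]
14.9167 [409.3 107.8  28. ]
```

View pics/w7.png

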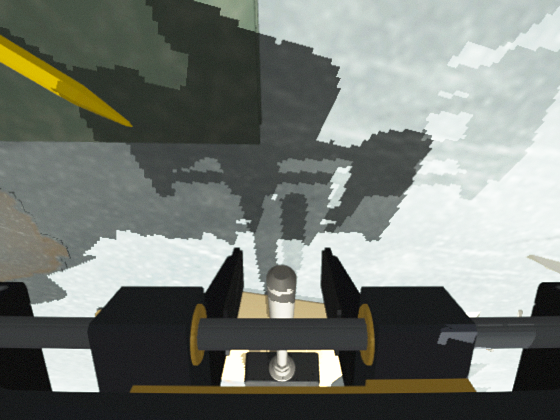

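Emit:
servo_tool(
  targets=[
    [[0,0,0],[0,0,0],0],
    [[0,0,0],[0,0,0],0],
    [[0,0,0],[0,0,0],0],
    [[0,0,0],[0,0,0],0],
    [[0,0,0],[0,0,0],0],
  ],
  force=60,
)

```text
clock: 15.38
eef_pos: [409.0, 108.5, 27.3]
tool_rot: [0.275, 0.952, 0.129, 0.03]
force: [-0.2, 0.3, 0.2]
finger_gap: 0.137
```

Emit:
servo_tool(
  targets=[
    [[0,0,0],[0,0,0],0],
    [[0,0,0],[0,0,0],0],
    [[0,0,0],[0,0,4],0],
    [[0,0,0],[0,0,12],0],
    [[0,0,0],[0,0,12],0],
  ],
)

```text
clock: 15.8
eef_pos: [408.8, 108.3, 55.6]
tool_rot: [0.275, 0.952, 0.129, 0.03]
force: [-0.1, -0.2, -2.0]
finger_gap: 0.135
```

Emit:
servo_tool(
  targets=[
    [[0,0,0],[0,0,12],0],
    [[0,0,0],[0,0,0],0],
    [[0,0,0],[0,0,0],0],
    [[0,0,0],[0,0,0],0],
    [[0,0,0],[0,0,0],0],
  ],
)

```text
clock: 16.22
eef_pos: [408.9, 108.3, 66.9]
tool_rot: [0.275, 0.952, 0.129, 0.03]
force: [-0.4, -0.2, -2.3]
finger_gap: 0.137
```

```bash
python3 look.py 8 190 200 350 340; python3 block.py 8 335 230 376 262 50 110
```

```text
16.3167 [408.9 108.3  66.9]
[341 235  31  23 492]
z 89.98700246499025 ((449.4814758300781, -37.866668701171875), (54.15706253051758, 87.57869720458984), 13.530259132385254)
slope in,left [-1.52425072e-02  8.67872206e-03  8.99373154e+01]
```

View pics/t_8.png

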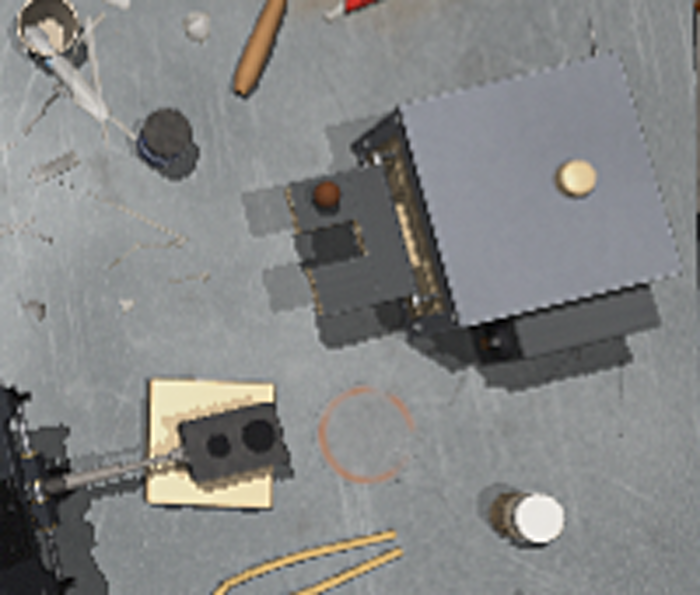

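Emit:
servo_tool(
  targets=[
    [[0,0,0],[20,-10,0],0],
    [[0,0,0],[29,-15,0],0],
    [[0,0,0],[29,-15,0],0],
    [[0,0,0],[29,-15,-4],0],
    [[0,0,0],[29,-15,-4],0],
  ],
)

```text
clock: 16.78
eef_pos: [546.3, 37.4, 59.1]
tool_rot: [0.275, 0.952, 0.129, 0.03]
force: [-0.4, -0.4, -2.4]
finger_gap: 0.135
```

Emit:
servo_tool(
  targets=[
    [[0,0,0],[20,-10,-4],0],
    [[0,0,0],[18.5,-7.5,-4],0],
    [[0,0,0],[0,0,-2],0],
    [[0,0,0],[0,0,0],0],
    [[0,0,0],[0,0,0],0],
  ],
)

```text
clock: 17.2
eef_pos: [582.6, 20.9, 48.9]
tool_rot: [0.275, 0.952, 0.129, 0.029]
force: [0.3, 0.6, -2.4]
finger_gap: 0.136
```

```bash
python3 look.py 9 220 180 380 320; python3 block.py 9 345 165 410 225 50 99;  python3 -c "
from h import *
s=arm.state(); print(s['q'],s['eef_pos'])"
```

```text
17.3 [582.8  21.3  49.4]
[368 184  25  20 283]
z 72.51487310309015 ((619.0149536132812, -115.90613555908203), (55.10137176513672, 72.54692077636719), 14.600574493408203)
slope in,left [3.13330672e-02 1.36954592e-02 7.16831215e+01]
[ 0.17090976  0.69717115  1.86025492 -0.88358386  0.75479519  0.61331738] [582.9745383   21.37616052  49.60282022]
```

View pics/t_9.png

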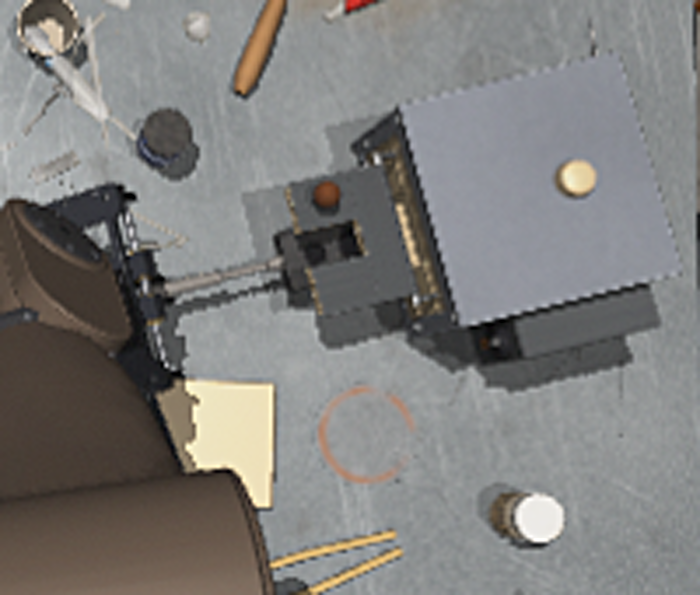

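Emit:
servo_tool(
  targets=[
    [[0,0,0],[2.6,-9.6,0],0],
    [[0,0,0],[2.6,-9.6,0],0],
    [[0,0,0],[2.6,-9.6,0],0],
    [[0,0,0],[2.6,-9.6,0],0],
    [[0,0,0],[0,0,0],0],
  ],
)

```text
clock: 17.77
eef_pos: [594.3, -19.8, 49.6]
tool_rot: [0.275, 0.952, 0.128, 0.03]
force: [0.2, -0.2, -2.2]
finger_gap: 0.138
```

Emit:
servo_tool(
  targets=[
    [[0,0,0],[2.6,-9.6,0],0],
    [[0,0,0],[2.6,-9.6,0],0],
    [[0,0,0],[2.6,-9.6,0],0],
    [[0,0,0],[2.6,-9.6,0],0],
    [[0,0,0],[0,0,0],0],
  ],
)

```text
clock: 18.18
eef_pos: [604.7, -57.9, 49.5]
tool_rot: [0.275, 0.952, 0.128, 0.03]
force: [-0.7, 0.7, -1.7]
finger_gap: 0.134
```

Emit:
servo_tool(
  targets=[
    [[0,0,0],[2.6,-9.6,0],0],
    [[0,0,0],[2.6,-9.6,0],0],
    [[0,0,0],[0,0,-3],0],
    [[0,0,0],[0,0,0],0],
    [[0,0,0],[0,0,0],0],
  ],
)

```text
clock: 18.6
eef_pos: [609.4, -75.1, 46.1]
tool_rot: [0.275, 0.952, 0.129, 0.03]
force: [-0.6, 0.5, -2.3]
finger_gap: 0.135
```

Emit:
servo_tool(
  targets=[
    [[0,0,0],[0,0,-1.5],0],
    [[0,0,0],[0,0,0],0],
    [[0,0,0],[0,0,-1.5],0],
    [[0,0,0],[0,0,0],0],
    [[0,0,0],[0,0,0],0],
  ],
)

```text
clock: 19.02
eef_pos: [609.6, -75.0, 43.4]
tool_rot: [0.275, 0.952, 0.129, 0.03]
force: [0.7, 0.6, -2.3]
finger_gap: 0.135
```

Emit:
servo_tool(
  targets=[
    [[0,0,0],[0,0,-1],0],
    [[0,0,0],[0,0,-1],0],
    [[0,0,0],[0,0,0],0],
    [[0,0,0],[0,0,-0.7],0],
    [[0,0,0],[0,0,0],0],
  ],
)

```text
clock: 19.43
eef_pos: [609.6, -75.2, 40.7]
tool_rot: [0.275, 0.952, 0.129, 0.03]
force: [0.1, 1.1, -1.0]
finger_gap: 0.14
```

```bash
python3 look.py 10 220 180 380 320; python3 -c "
from h import *
s=arm.state(); print(s['q'],s['eef_pos'],s['force'])"
```

```text
19.5333 [609.6 -75.2  40.8]
[-1.64785800e-03  7.17540164e-01  1.84535320e+00 -9.67410745e-01
  6.75848025e-01  5.34071828e-01] [609.64338138 -75.1421889   40.80997424] [ 0.75633518  0.37297078 -0.68485018]
```

View pics/t_10.png

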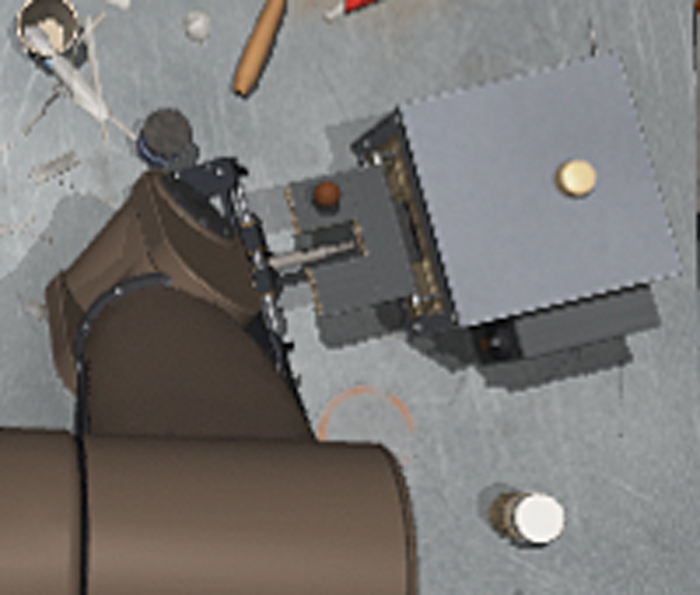

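View pics/w_10.png

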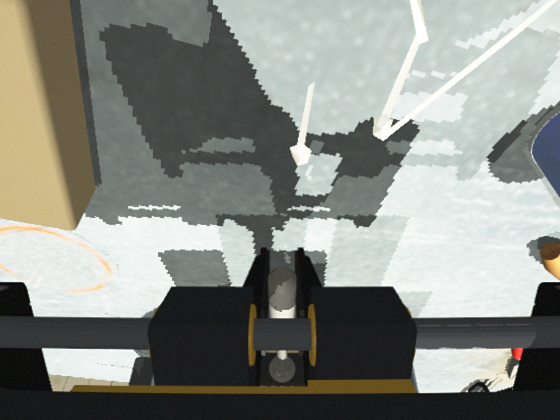

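Emit:
servo_tool(
  targets=[
    [[0,0,0],[1.1,-3.9,0],0],
    [[0,0,0],[0.8,-2.9,0],0],
    [[0,0,0],[0.5,-1.9,0],0],
    [[0,0,0],[0,0,0],0],
    [[0,0,0],[0,0,0],0],
  ],
)

```text
clock: 20.0
eef_pos: [612.0, -84.2, 40.8]
tool_rot: [0.275, 0.952, 0.129, 0.03]
force: [0.6, 0.6, -1.1]
finger_gap: 0.136
```

Emit:
servo_tool(
  targets=[
    [[0,0,0],[0.5,-1.9,0],0],
    [[0,0,0],[0.5,-1.9,0],0],
    [[0,0,0],[0,0,0],0],
    [[0,0,0],[0,0,0],0],
    [[0,0,0],[0,0,0],0],
  ],
)

```text
clock: 20.42
eef_pos: [613.0, -87.7, 40.8]
tool_rot: [0.275, 0.952, 0.129, 0.03]
force: [-0.7, -0.6, -1.2]
finger_gap: 0.134
```

Emit:
servo_tool(
  targets=[
    [[0,0,0],[0.27,-0.96,0],0],
    [[0,0,0],[0.27,-0.96,0],0],
    [[0,0,0],[0.27,-0.96,0],0],
    [[0,0,0],[0,0,0],0],
    [[0,0,0],[0,0,0],0],
  ],
)

```text
clock: 20.83
eef_pos: [613.9, -90.6, 40.8]
tool_rot: [0.275, 0.952, 0.129, 0.03]
force: [0.5, -0.5, -0.5]
finger_gap: 0.138
```

Emit:
servo_tool(
  targets=[
    [[0,0,0],[0.27,-0.96,0],0],
    [[0,0,0],[0.27,-0.96,0],0],
    [[0,0,0],[0.27,-0.96,0],0],
    [[0,0,0],[0,0,0],0],
    [[0,0,0],[0,0,0],0],
  ],
)

```text
clock: 21.25
eef_pos: [614.7, -93.6, 40.8]
tool_rot: [0.275, 0.952, 0.129, 0.03]
force: [0.6, -0.6, -1.1]
finger_gap: 0.138
```

```bash
python3 look.py 11 240 180 380 300
```

```text
21.35 [614.6 -93.5  40.8]
```

View pics/s_11.png

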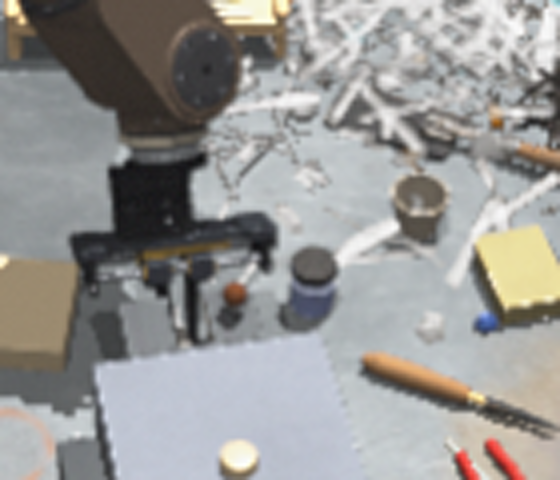

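View pics/t_11.png

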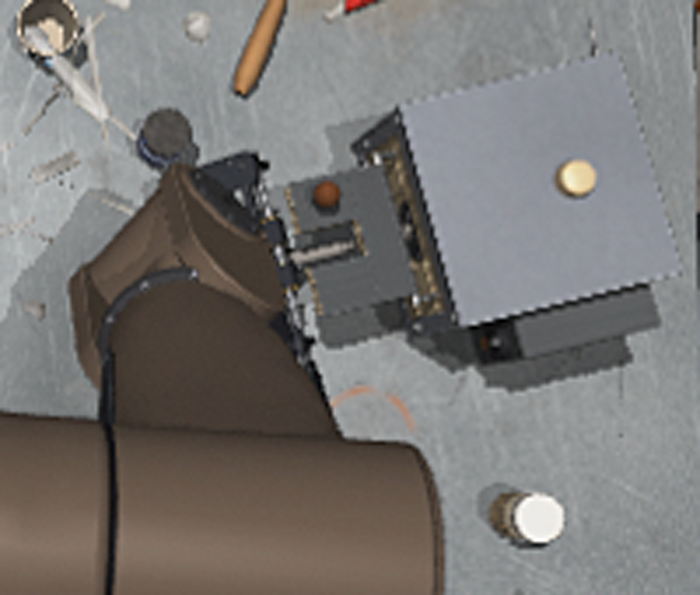

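Emit:
servo_tool(
  targets=[
    [[0,0,0],[0,0,-0.5],0.1],
    [[0,0,0],[0,0,0],0.35],
    [[0,0,0],[0,0,0],0.35],
    [[0,0,0],[-1.1,3.9,0],0.35],
    [[0,0,0],[-1.0,3.8,0],0.35],
  ],
)

```text
clock: 21.82
eef_pos: [612.4, -85.5, 40.3]
tool_rot: [0.275, 0.952, 0.129, 0.03]
force: [0.2, 0.1, 0.0]
finger_gap: 0.333
```

```bash
python3 look.py 12 240 180 380 300
```

```text
21.9167 [612.4 -85.   40.2]
```

View pics/w_12.png

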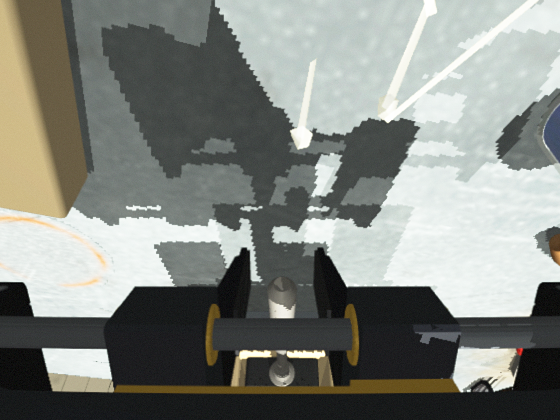

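View pics/t_12.png

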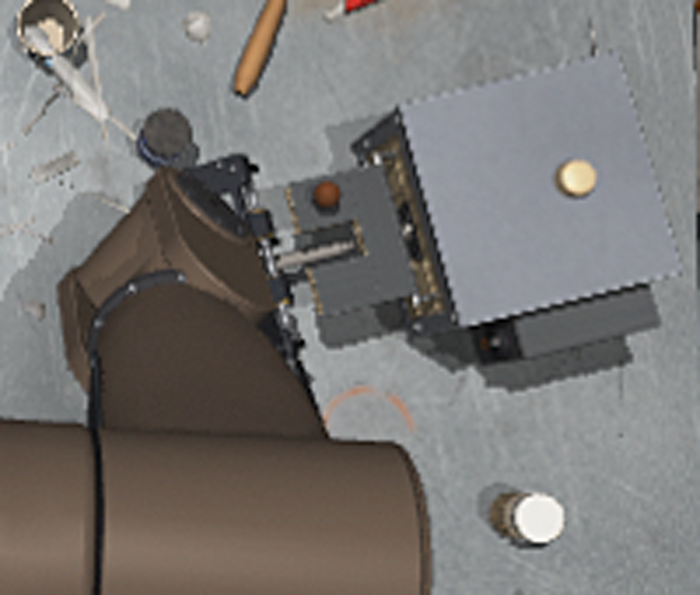

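Emit:
servo_tool(
  targets=[
    [[0,0,0],[0,0,0],0],
    [[0,0,0],[0,0,0],0],
    [[0,0,0],[0,0,0],0],
    [[0,0,0],[0,0,0],0],
    [[0,0,0],[0.5,-1.9,0],0],
  ],
  force=30,
)

```text
clock: 22.38
eef_pos: [613.0, -87.4, 40.2]
tool_rot: [0.275, 0.952, 0.129, 0.03]
force: [1.0, 0.9, 0.8]
finger_gap: 0.137
```

Emit:
servo_tool(
  targets=[
    [[0,0,0],[0.27,-0.96,0],0],
    [[0,0,0],[0.27,-0.96,0],0],
    [[0,0,0],[0.0,0,0],0],
    [[0,0,0],[0,0,0],0],
    [[0,0,0],[0,0,0],0],
  ],
)

```text
clock: 22.8
eef_pos: [613.2, -88.7, 40.0]
tool_rot: [0.274, 0.953, 0.129, 0.03]
force: [-3.4, 8.4, 1.8]
finger_gap: 0.138
```

Emit:
servo_tool(
  targets=[
    [[0,0,0],[0.27,-0.96,0],0],
    [[0,0,0],[0.27,-0.96,0],0],
    [[0,0,0],[0.0,0,0],0],
    [[0,0,0],[0,0,0],0],
    [[0,0,0],[0,0,0],0],
  ],
)

```text
clock: 23.22
eef_pos: [613.3, -88.8, 39.6]
tool_rot: [0.273, 0.953, 0.13, 0.031]
force: [-9.3, 22.0, 5.6]
finger_gap: 0.138
```

Emit:
servo_tool(
  targets=[
    [[0,0,0],[-0.27,0.96,0],0],
    [[0,0,0],[0,0,0],0],
    [[0,0,0],[0,0,0],0.2],
    [[0,0,0],[0,0,0],0.35],
    [[0,0,0],[0,0,0],0.35],
  ],
)

```text
clock: 23.63
eef_pos: [613.9, -90.7, 40.3]
tool_rot: [0.275, 0.952, 0.129, 0.03]
force: [-0.1, -0.8, 0.2]
finger_gap: 0.289
```

Emit:
servo_tool(
  targets=[
    [[0,0,0],[0,0,0],0.35],
    [[0,0,0],[-2.6,9.6,0],0.35],
    [[0,0,0],[-5.3,19.3,0],0.35],
    [[0,0,0],[-7,26,0],0.35],
    [[0,0,0],[-4,14,0],0.35],
  ],
)

```text
clock: 24.05
eef_pos: [594.1, -19.6, 40.2]
tool_rot: [0.275, 0.952, 0.129, 0.03]
force: [0.4, -0.0, -0.1]
finger_gap: 0.355
```

```bash
python3 look.py 13 240 180 380 300
```

```text
24.15 [594.5 -19.3  40.2]
```

View pics/w_13.png

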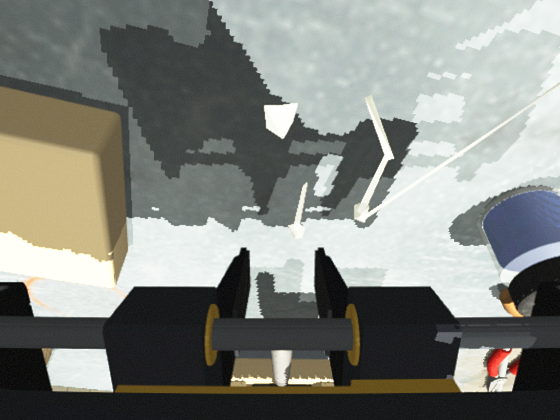

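View pics/t_13.png

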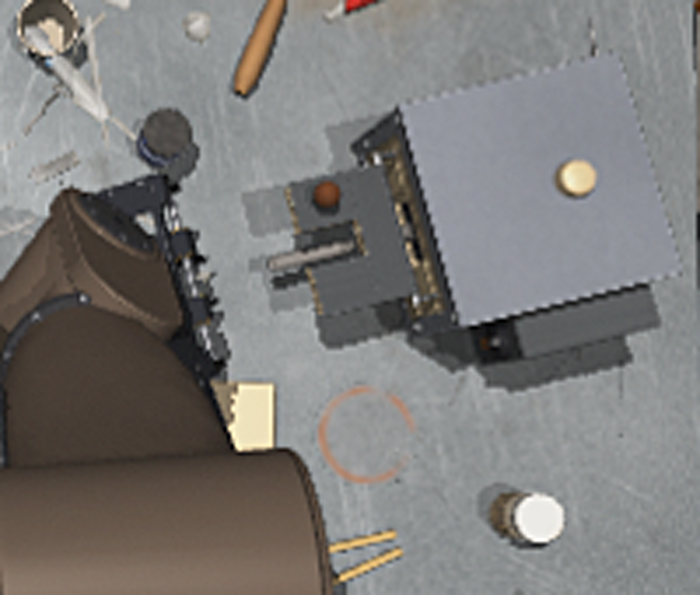

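```bash
python3 - <<'E'
from h import *
z=np.load('pics/top_13.npz'); im,d=z['im'],z['d']; c=arm.get_calibration('top'); X=cloud(c,d)
K=np.array([640,-185.4]); inn=np.array([.265,-.964]); L=np.array([.964,.265])
m=np.zeros(d.shape,bool); m[184:202,364:394]=1
m&=(X[...,2]>45)&(X[...,2]<90)
ys,xs=np.nonzero(m)
for u in sorted(set(xs)):
    P=X[ys[xs==u],u]; k=P[:,2].argmax(); q=P.mean(0); print(u,len(P),'out',round(-(q[:2]-K)@inn,1),'lat',round((q[:2]-K)@L,1),'z',P[:,2].round(0))
E
```

```text
366 1 out 115.0 lat 1.7 z [57.]
367 4 out 112.7 lat -0.7 z [59. 61. 57. 56.]
368 5 out 109.5 lat 0.0 z [55. 63. 62. 61. 57.]
369 5 out 107.1 lat -0.9 z [61. 65. 63. 64. 59.]
370 4 out 103.7 lat -0.1 z [63. 62. 63. 62.]
371 4 out 101.0 lat -1.0 z [64. 66. 63. 63.]
372 4 out 97.5 lat -1.6 z [62. 64. 60. 63.]
373 5 out 93.7 lat -0.7 z [57. 65. 62. 62. 60.]
374 4 out 90.5 lat 0.0 z [61. 59. 63. 64.]
375 4 out 87.3 lat -0.7 z [66. 60. 64. 56.]
376 4 out 84.4 lat -1.5 z [65. 66. 62. 56.]
377 5 out 80.8 lat -0.7 z [58. 56. 65. 65. 64.]
378 4 out 77.4 lat 0.1 z [61. 63. 63. 62.]
379 4 out 73.8 lat -0.5 z [61. 59. 63. 57.]
380 4 out 71.7 lat -1.5 z [61. 67. 66. 60.]
381 4 out 68.2 lat -2.1 z [60. 63. 62. 62.]
382 4 out 64.9 lat 0.1 z [62. 65. 66. 63.]
383 4 out 61.0 lat -0.5 z [59. 60. 63. 63.]
384 4 out 58.5 lat -1.4 z [61. 67. 65. 60.]
385 4 out 54.8 lat -1.9 z [61. 63. 65. 54.]
386 4 out 50.6 lat 0.5 z [56. 63. 60. 59.]
387 4 out 47.8 lat -0.3 z [58. 62. 63. 59.]
388 4 out 44.8 lat -1.1 z [62. 58. 63. 61.]
389 3 out 42.1 lat -3.4 z [60. 66. 56.]
390 3 out 36.7 lat -0.7 z [55. 57. 55.]
391 2 out 33.2 lat 0.1 z [54. 57.]
```

```bash
cat > door.py <<'E'
from kin import *
import sys
M=np.array([640,-185.4,45.]);inn=np.array([.265,-.964,0]);L=np.array([.964,.265,0]);up=np.array([0,0,1.])
tau=float(sys.argv[1]); r=float(sys.argv[2]); hw=10
t=tv(tau); y=np.array([-np.cos(tau),np.sin(tau)]) # (out,up)
last=None
for th in (1.8,1.65,1.5,1.3,1.1,.9,.7,.5,.35,.2,.1,0):
    n=np.array([np.cos(th),np.sin(th)]); d=np.array([np.sin(th),-np.cos(th)])
    c=-hw*np.sign(y@n)*y; 
    p=np.array([9,62])+r*d+7*n-c
    T=M-inn*p[0]+up*p[1]-L*36; q=ik(T,t)
    print(th,p.round(1),T.round(1),None if last is None else (T-last).round(1),'q4 %.2f'%q[3]); last=T
E
python3 door.py 0.562 62
```

```text
1.8 [59.3 88.2] [ 589.6 -137.7  133.2] None q4 -0.88
1.65 [61.8 79.2] [ 588.9 -135.4  124.2] [-0.7  2.4 -9. ] q4 -0.90
1.5 [62.9 69.9] [ 588.6 -134.3  114.9] [-0.3  1.  -9.3] q4 -0.92
1.3 [62.2 57.5] [ 588.8 -135.   102.5] [  0.2  -0.7 -12.4] q4 -0.94
1.1 [59.  45.4] [ 589.7 -138.1   90.4] [  0.8  -3.1 -12. ] q4 -0.97
0.9 [70.4 23.6] [ 586.6 -127.1   68.6] [ -3.   11.  -21.8] q4 -1.02
0.7 [62.8 13.8] [ 588.7 -134.4   58.8] [ 2.  -7.3 -9.9] q4 -1.05
0.5 [53.3  5.6] [ 591.2 -143.5   50.6] [ 2.5 -9.1 -8.1] q4 -1.07
0.35 [45.3  0.8] [ 593.3 -151.3   45.8] [ 2.1 -7.7 -4.8] q4 -1.09
0.2 [36.6 -2.7] [ 595.6 -159.6   42.3] [ 2.3 -8.3 -3.5] q4 -1.10
0.1 [30.6 -4.3] [ 597.2 -165.4   40.7] [ 1.6 -5.8 -1.6] q4 -1.10
0 [24.5 -5.3] [ 598.8 -171.4   39.7] [ 1.6 -5.9 -1. ] q4 -1.11
```

```bash
python3 door.py 0.436 60
```

```text
1.8 [56.8 86.7] [ 590.3 -140.2  131.7] None q4 -0.65
1.65 [59.2 77.9] [ 589.6 -137.9  122.9] [-0.6  2.3 -8.7] q4 -0.67
1.5 [60.3 69. ] [ 589.3 -136.8  114. ] [-0.3  1.  -9. ] q4 -0.68
1.3 [59.6 56.9] [ 589.5 -137.5  101.9] [  0.2  -0.6 -12. ] q4 -0.71
1.1 [74.7 36.8] [ 585.5 -122.9   81.8] [ -4.   14.5 -20.1] q4 -0.75
0.9 [69.4 26. ] [ 586.9 -128.    71. ] [  1.4  -5.1 -10.8] q4 -0.77
0.7 [62.1 16.4] [ 588.8 -135.1   61.4] [ 1.9 -7.1 -9.6] q4 -0.79
0.5 [53.   8.5] [ 591.3 -143.9   53.5] [ 2.4 -8.8 -7.9] q4 -0.81
0.35 [45.2  3.8] [ 593.3 -151.4   48.8] [ 2.1 -7.5 -4.7] q4 -0.82
0.2 [36.8  0.4] [ 595.5 -159.4   45.4] [ 2.2 -8.1 -3.5] q4 -0.82
0.1 [31.  -1.2] [ 597.1 -165.    43.8] [ 1.5 -5.6 -1.6] q4 -0.82
0 [25.1 -2.2] [ 598.7 -170.8   42.8] [ 1.6 -5.7 -1. ] q4 -0.82
```

Emit:
servo_tool(
  targets=[
    [[0,0,0],[0,5,40],0.2],
    [[0.06,0.016,0],[0,0,40],0],
    [[0.06,0.016,0],[-1,0,40],0],
    [[0,0,0],[-1,-20,30],0],
    [[0,0,0],[-1,-38,0],0],
  ],
)

```text
clock: 24.62
eef_pos: [594.5, -74.4, 197.1]
tool_rot: [0.216, 0.967, 0.131, 0.028]
force: [1.5, -0.6, 0.7]
finger_gap: 0.057
```

Emit:
servo_tool(
  targets=[
    [[0,0,0],[-1,-38,0],0],
    [[0,0,0],[0,-28,-10],0],
    [[0,0,0],[0,0,-18],0],
    [[0,0,0],[0,0,0],0],
    [[0,0,0],[0,0,0],0],
  ],
)

```text
clock: 25.03
eef_pos: [590.4, -141.3, 161.9]
tool_rot: [0.215, 0.968, 0.131, 0.022]
force: [0.7, -0.7, 0.6]
finger_gap: 0.006
```

```bash
python3 look.py 14 240 180 380 300;python3 -c "
from h import *
s=arm.state(); print(s['q'],s['eef_pos'],s['finger_gap']); T=wristT(s,{'T_tool_cam':np.eye(4)}); print(T.round(3))"
```

```text
25.1333 [ 591.3 -140.4  162.9]
[-0.16777511  0.49680212  1.79285554 -0.59601369  0.76152718 -0.01909911] [ 591.34658582 -140.12202573  163.05805728] 0.0049372856764691
[[ 9.64000e-01  2.45000e-01  1.02000e-01  5.91347e+02]
 [ 2.65000e-01 -8.73000e-01 -4.10000e-01 -1.40122e+02]
 [-1.20000e-02  4.22000e-01 -9.06000e-01  1.63058e+02]
 [ 0.00000e+00  0.00000e+00  0.00000e+00  1.00000e+00]]
```

View pics/w_14.png

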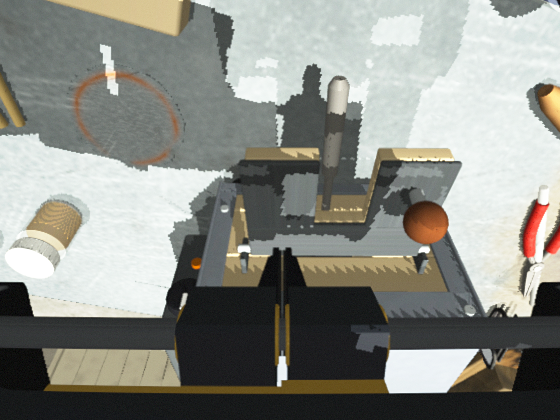

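View pics/t_14.png

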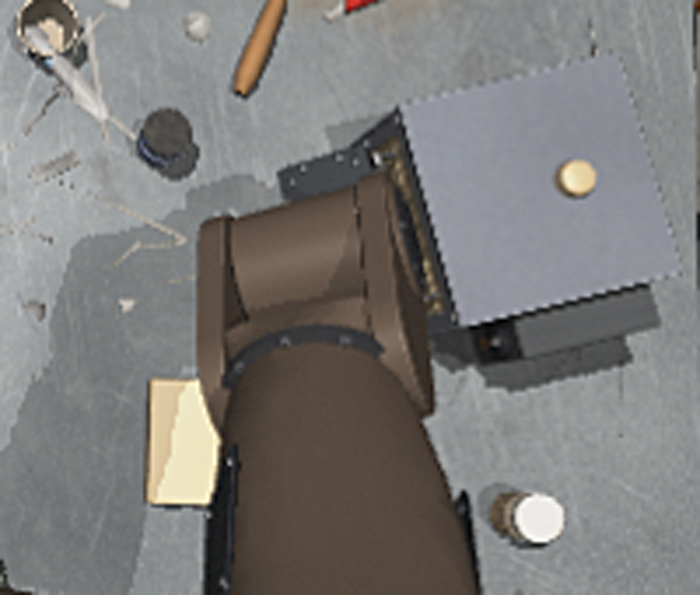

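Emit:
servo_tool(
  targets=[
    [[0,0,0],[-1,0,-20],0],
    [[0,0,0],[0,0,-11],0],
    [[0,0,0],[-0.6,2,-9],0],
    [[0,0,0],[-0.3,1,-9],0],
    [[0,0,0],[0,0,-10],0],
  ],
)

```text
clock: 25.6
eef_pos: [589.4, -137.3, 103.1]
tool_rot: [0.215, 0.967, 0.132, 0.023]
force: [0.3, -0.9, 2.7]
finger_gap: 0.003
```

Emit:
servo_tool(
  targets=[
    [[0,0,0],[-1,4,-8],0],
    [[0,0,0],[-1,4,-8],0],
    [[0,0,0],[-1,4,-8],0],
    [[0,0,0],[0,0,0],0],
    [[0,0,0],[0,0,0],0],
  ],
)

```text
clock: 26.02
eef_pos: [585.9, -125.3, 78.8]
tool_rot: [0.215, 0.967, 0.132, 0.022]
force: [0.1, 0.4, -0.0]
finger_gap: 0.003
```

```bash
python3 look.py 15 240 180 380 300
```

```text
26.1167 [ 586.2 -125.6   79.4]
```

View pics/w_15.png

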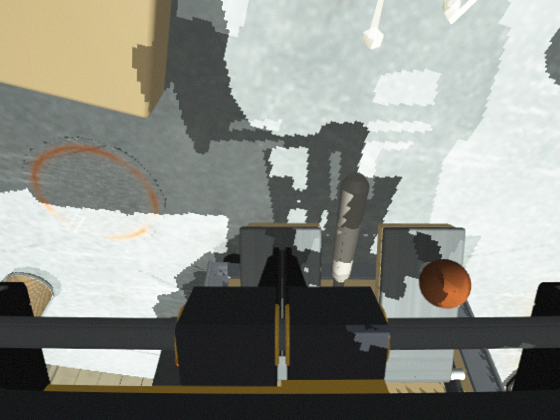

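Emit:
servo_tool(
  targets=[
    [[0,0,0],[0.8,-2.5,-8],0],
    [[0,0,0],[1.9,-7,-9.6],0],
    [[0,0,0],[2.4,-8.8,-8],0],
    [[0,0,0],[2,-7.5,-4.7],0],
    [[0,0,0],[0,0,0],0],
  ],
)

```text
clock: 26.58
eef_pos: [592.9, -153.0, 47.3]
tool_rot: [0.215, 0.968, 0.131, 0.022]
force: [-0.8, 0.5, -0.5]
finger_gap: 0.004
```

Emit:
servo_tool(
  targets=[
    [[0,0,0],[1.1,-4,-1.7],0],
    [[0,0,0],[1.1,-4,-1.7],0],
    [[0,0,0],[0.8,-3,-0.8],0],
    [[0,0,0],[0,0,0],0],
    [[0,0,0],[0,0,0],0],
  ],
)

```text
clock: 27.0
eef_pos: [596.1, -162.6, 44.8]
tool_rot: [0.215, 0.967, 0.131, 0.023]
force: [-0.9, 0.4, 0.2]
finger_gap: 0.005
```

Emit:
servo_tool(
  targets=[
    [[0,0,0],[0.8,-3,-0.8],0],
    [[0,0,0],[0.5,-2,-0.3],0],
    [[0,0,0],[0.5,-2,-0.3],0],
    [[0,0,0],[0,0,0],0],
    [[0,0,0],[0,0,0],0],
  ],
)

```text
clock: 27.42
eef_pos: [597.9, -169.1, 43.5]
tool_rot: [0.215, 0.968, 0.131, 0.023]
force: [-2.2, 7.3, 2.4]
finger_gap: 0.004
```

Emit:
servo_tool(
  targets=[
    [[0,0,0],[0.27,-1,0],0],
    [[0,0,0],[0,0,0],0],
    [[0,0,0],[0,0,0],0],
    [[0,0,0],[0,0,0],0],
    [[0,0,0],[0,0,0],0],
  ],
)

```text
clock: 27.83
eef_pos: [598.1, -169.4, 43.5]
tool_rot: [0.215, 0.968, 0.132, 0.023]
force: [-5.1, 12.2, 4.7]
finger_gap: 0.002
```

Emit:
servo_tool(
  targets=[
    [[0,0,0],[-1,4,0],0],
    [[0,0,0],[-5,20,10],0],
    [[0,0,0],[-8,28,20],0],
    [[0,0,0],[-8,28,25],0],
    [[0,0,0],[-8,28,25],0],
  ],
)

```text
clock: 28.25
eef_pos: [567.7, -61.6, 124.0]
tool_rot: [0.215, 0.968, 0.131, 0.022]
force: [0.6, 0.1, 0.8]
finger_gap: 0.006
```

Emit:
servo_tool(
  targets=[
    [[0,0,0],[-4,10,30],0],
    [[0,0,0],[-4,10,30],0],
    [[0,0,0],[-4,10,30],0],
    [[0,0,0],[0,0,0],0],
    [[0,0,0],[0,0,0],0],
  ],
)

```text
clock: 28.67
eef_pos: [556.9, -32.1, 215.2]
tool_rot: [0.215, 0.967, 0.131, 0.025]
force: [-0.6, -0.2, -0.1]
finger_gap: 0.004
```

```bash
python3 look.py 16 240 180 380 300
```

```text
28.7667 [556.1 -32.7 212.8]
```

View pics/w_16.png

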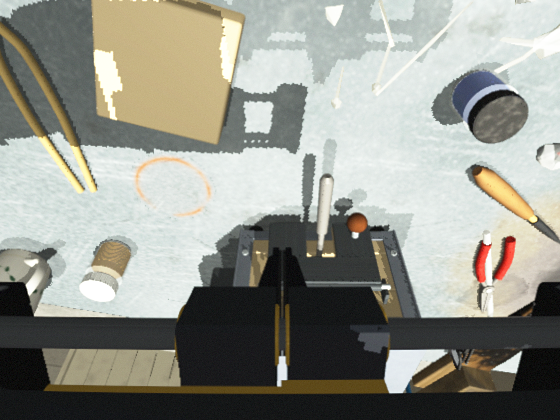

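View pics/t_16.png

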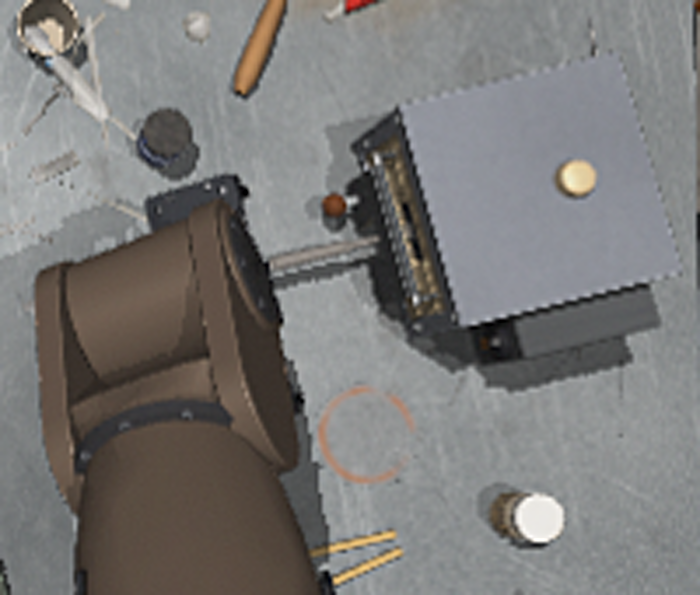

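```bash
cat > chk.py <<'E'
from h import *
import sys
z=np.load(f'pics/w_{sys.argv[1]}.npz'); im,d,T=z['im'],z['d'],z['T']; c=arm.get_calibration('wrist'); X=cloud(c,d,T)
K=np.array([640,-185.4]); inn=np.array([.265,-.964]); L=np.array([.964,.265])
o=-(X[...,:2]-K)@inn; l=(X[...,:2]-K)@L; h=X[...,2]
for a,b in ((-57,-22),(22,30)):
    m=(o>5)&(o<45)&(l>a)&(l<b)&(h>22)&(h<100)&(d>0)
    print(m.sum())
    if m.sum()>20:
        for zl in range(20,110,10):
            k=m&(h>=zl)&(h<zl+10)
            if k.sum()>3: print(zl,k.sum(),np.median(o[k]).round(1))
        k=m&(h>25)&(h<95); p=np.polyfit(h[k],o[k],1); 
        for _ in range(3):
            r=abs(np.polyval(p,h[k])-o[k]); kk=r<4; p=np.polyfit(h[k][kk],o[k][kk],1)
        print('theta ~',-p[0])
m=(abs(l)<12)&(h>50)&(h<75)&(o>30)&(o<150); print('handle end out',np.percentile(o[m],[98,99.5]),'top z',np.percentile(h[m],90), 'lat',np.median(l[m]))
E
python3 chk.py 16
python3 - <<'E'
import sys; sys.path.insert(0,'.')
from h import *
z=np.load('pics/top_16.npz'); im,d=z['im'],z['d']; c=arm.get_calibration('top'); X=cloud(c,d)
K=np.array([640,-185.4]); inn=np.array([.265,-.964]); L=np.array([.964,.265])
o=-(X[...,:2]-K)@inn; l=(X[...,:2]-K)@L; h=X[...,2]
m=(abs(l-45)<18)&(o>15)&(o<90)&(h>25)&(h<110); ys,xs=np.nonzero(m)
for y,x in list(zip(ys,xs))[::3]: print(y,x,o[y,x].round(0),l[y,x].round(0),h[y,x].round(0))
E
```

```text
850
20 135 17.2
30 190 17.2
40 191 17.1
50 190 17.1
60 89 17.3
70 37 17.3
80 16 17.4
theta ~ -0.0012424157017212232
399
20 31 17.4
30 48 17.6
40 55 17.5
50 45 17.4
60 52 17.3
70 52 17.4
80 53 17.3
90 63 17.3
theta ~ 0.0017605978887876325
handle end out [114.66453454 115.00487382] top z 62.37286990563949 lat -1.500407583524231
168 395 18.0 58.0 103.0
169 395 19.0 55.0 104.0
170 394 17.0 55.0 86.0
171 391 19.0 57.0 60.0
171 394 19.0 51.0 89.0
171 397 16.0 47.0 107.0
172 391 19.0 54.0 58.0
172 394 18.0 49.0 84.0
172 397 16.0 44.0 106.0
173 391 19.0 52.0 53.0
173 394 19.0 46.0 85.0
173 397 17.0 41.0 106.0
174 390 20.0 50.0 44.0
174 393 17.0 46.0 65.0
174 396 16.0 41.0 90.0
175 389 19.0 50.0 27.0
175 392 18.0 44.0 55.0
175 395 18.0 39.0 85.0
176 383 45.0 49.0 51.0
176 386 36.0 46.0 50.0
176 391 19.0 43.0 46.0
176 394 16.0 39.0 67.0
176 397 17.0 33.0 99.0
177 383 45.0 46.0 48.0
177 386 34.0 44.0 43.0
177 389 26.0 41.0 46.0
177 392 17.0 39.0 48.0
177 395 18.0 34.0 79.0
177 398 17.0 29.0 104.0
178 384 44.0 42.0 51.0
178 387 34.0 40.0 48.0
178 390 22.0 38.0 41.0
178 393 16.0 35.0 51.0
178 396 19.0 29.0 88.0
179 383 47.0 40.0 47.0
179 386 37.0 37.0 47.0
179 391 18.0 35.0 36.0
179 394 18.0 30.0 65.0
180 383 47.0 37.0 44.0
180 386 40.0 33.0 54.0
180 391 18.0 32.0 31.0
180 394 17.0 27.0 58.0
181 385 44.0 31.0 52.0
181 392 17.0 27.0 37.0
```

```bash
python3 -c "
from h import *
z=np.load('pics/top_16.npz'); z0=np.load('pics/top0.npz')
c=arm.get_calibration('top')
for n,(a,b,e,f) in {'A':(425,255,456,282),'B':(325,145,350,172)}.items():
    for q in (z0,z):
        X=cloud(c,q['d']); m=np.zeros(q['d'].shape,bool); m[b:f,a:e]=1; m&=(X[...,2]>50)&(X[...,2]<80); print(n,np.median(X[m],0).round(1))
print(arm.state()['force'], arm.close_job())"
```

```text
A [ 390.5 -310.3   70.5]
A [ 391.  -309.8   69.7]
B [727.4  19.9  58.2]
B [727.3  20.1  58.5]
the job is handed in; nothing more can be done
[-0.22155572 -0.39549323 -1.37178065] None
```

The mould is in the kiln, block first and cavities up, and the door is closed with the handle out through its notch. I handed the job in at about 28.8 s.

I drew the mould out by its block, set it on the firebrick, and carried it to the kiln by the handle. My first handle grip at 45° brought a wrist joint almost to its limit, so I went back to the brick and re-gripped at 32°. I slid the block in until the wrist force rose to about 24 N, and it was still pressing when I let go. I then closed the door with shut fingertips until it stopped, at about 13–14 N.

**Last checks:**
- **Door:** the depth fit puts it at about 0.00 rad.
- **Handle:** it is level and within about 1.5 mm of the kiln's centre line. Its end is about 115 mm out of the mouth, which puts the block front about 102–103 mm in.
- **Jars:** both are within 1 mm of where they started.
- **Robot:** it was clear of everything when I handed in.

The back brick can't be seen from outside, so contact with it rests on the push force and on the depth falling within the expected 94–108 mm. No check failed. The estimates of the kiln mouth position from the two cameras differed by about 1.5 mm.

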